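# Pin the hinged mould shut over its separator

## Task

Lay the green separator sheet flat in the shallow pocket of the hinged mould and let go of it, then swing the blue upper half down over it. Take the locating pin from its stand, push it through the hole of the upper half into the hole of the base until its collar sits on the upper half, and finish while still holding the pin pressed down by its knob, so that the sprung halves stay fully shut. Leave the other things on the bench where they are.

Things in the scene. Friction and masses are not known exactly. Their poses are not given: they have to be found in the camera images.
- jig: Hinged mould fixed to the bench. Steel base 30 mm high, x from -70 to +68 mm, y -55 to +55 mm; feet 8 mm high stick out to y = +-74 mm. Origin on the bench surface, z up. Its -x side is the front, towards the robot; hinge axis along y at x = +55 mm, 34 mm above the bench. Pin hole at x = -45 mm, pocket centre at x = +5 mm, both at y = 0.
- plungers (a point): Midway between two brass spring plungers, 8 mm across, that stand 8 mm proud of the base top at mould x = -53 mm, y = +-42 mm. They hold the closed upper half about 3 mm up at the pin hole (hinge about 0.03 rad) unless it is pressed: 5 to 8 N down on the pin collar shuts it fully.
- pin_hole (a point): Mouth of the base's vertical pin hole, on the base top, 30 mm above the bench. Hole 15 mm across, through the base; the hole of the upper half lies right above it when shut, within 1 mm when it rests on the plungers.
- pocket (a point): Centre of the pocket floor, level with the base top (30 mm above the bench). The pocket is 58 mm along the mould's x by 88 mm along its y, bounded by lips 3 mm high.
- lid (a joint): Hinge of the blue upper half: 0 fully shut, grows as it opens; 1.57 upright, starts at 1.7 to 1.95 leaning away from the robot (stop at 2.05). Stiff: it stays put near upright; from about 0.9 rad down it sinks by itself, until it rests on the plungers at about 0.03.
- lid_hole (a point): Centre of the pin hole in the upper half, on its outer face (46 mm above the bench when shut). The upper half is a plate 12 mm thick, 110 mm wide, 8 to 120 mm from the hinge axis, with a 30 mm wide tongue to 136 mm. The hole, 15 mm, is 100 mm from the axis; a window 24 to 80 mm from the axis, 40 mm wide, lets the sheet's rib through. Underside 4 mm above the base when shut.
- separator: Green plastic separator sheet, 50 mm (its x) by 80 mm (its y), 3 mm thick, 60 g, with a white grip rib on its middle: 30 mm along its x, 12 mm along its y, its top 25 mm above the sheet's underside. Origin: centre of the underside, z up. Either way round fits the pocket.
- pin: Locating pin, 73 mm long, 80 g: steel shank 12 mm across with a tapered nose (5 mm at the tip, full width 9 mm up), a collar 26 mm across from 40 to 45 mm above the tip, and a black knob 22 mm across from 45 to 73 mm. Origin: centre of the tip, z up along the pin. It starts upright in the stand with its collar on the stand's top.
- pin_stand: Aluminium block 50 x 50 mm, 44 mm high, fixed, with a 16 mm hole. Origin: centre of its underside.
- desk_lamp: Black desk lamp, fixed, at the right of the bench: round foot, thin jointed arm and shade, all to the right of the mould and reaching no higher than 0.4 m. An arm that starts beyond it should rise over it first.
- al_part_2: Bystander: white-grey aluminium part with a 46 mm square foot, 54 mm high. Origin: centre of the underside. (Two like it and a bush, out of the way, are fixed.)
- eyepiece: Bystander: black eyepiece, 47 mm across, 63 mm high, standing. Origin: centre of the underside.

How it is judged (in metres and radians):
On the way, in this order (a step that is already met when the one before it is completed fails the run):
1. the separator lies flat in the pocket, let go, with the mould still open (z of separator in the frame of jig between 0.027 and 0.0325 m and horizontal distance between separator and pocket below 0.009 m and angle between separator's own z axis and vertical below 0.06 rad and angle between the x axis of separator and the x axis of jig, either way round below 0.2 rad and value of joint lid above 0.5 rad and contact force between the fingers and separator below 0.1 N), for 0.2 s.
2. the upper half has been swung down onto the base, the pin not yet in (value of joint lid below 0.08 rad and distance between pin and pin_hole above 0.03 m), for 0.2 s.
3. the pin reaches through the upper half into the base (horizontal distance between pin and pin_hole below 0.004 m and angle between pin's own z axis and vertical below 0.1 rad and z of pin in the frame of jig below 0.025 m), for 0.1 s.
At the end, for the whole second after the job is handed in: Separator flat in the pocket (9 mm, 0.2 rad); pin upright in the hole (4 mm, 0.1 rad), tip under 8.5 mm above the bench; upper half shut (hinge below 0.015 rad) because the gripper still presses the pin (over 2 N gripper to pin and pin to mould) (z of separator in the frame of jig between 0.027 and 0.0325 m and horizontal distance between separator and pocket below 0.009 m and angle between separator's own z axis and vertical below 0.06 rad and angle between the x axis of separator and the x axis of jig, either way round below 0.2 rad and horizontal distance between pin and pin_hole below 0.004 m and angle between pin's own z axis and vertical below 0.1 rad and z of pin in the frame of jig below 0.0085 m and value of joint lid below 0.015 rad and contact force between pin and jig above 2 N and contact force between the fingers and pin above 2 N); the arm keeps its last pose, push and grip.
It fails at once if a bystander is pushed more than 30 mm or knocked over (distance of any of al_part_2, eyepiece from where it was at the start of the episode above 0.03 m or angle between any of al_part_2, eyepiece's own z axis and vertical above 0.5 rad).
It also fails if it takes over 72 s, if anything falls off the work surface, if the arm or the gripper's body presses on something with over 40 N, if the wrist force passes 120 N, or if a joint passes its speed limit or range.

## Robot

A 6-joint arm with a two-finger parallel gripper is mounted at the origin on the work surface; the furniture and walls round the work are solid. World frame = base frame: x ahead of the robot, y to its left, z up, the work surface at z = 0. Lengths are in mm, angles in rad, forces in N, time in s.
With the tool pointing down it reaches from about 350 to 975 mm from the base axis. Payload 7.1 kg.
Tool frame: the origin (TCP) lies at the very end of the fingers, on their centre line; the grasp point (between the pads) lies 19 mm behind it; z points along the fingers, x is the direction in which the jaws open and shut, and the axes are right-handed (so a half turn about z gives the same grasp; the last joint's range is limited). The gripper opens to 88 mm and grips with 3 to 60 N. Pads are 20 mm wide; open, the fingers measure 115 mm over their backs; the gripper's body (75 mm by 178 mm) begins 61 mm behind the grasp point.
Start: joints at [-1.337, 0.423, 1.63, -0, 1.089, -0.019], TCP at [156.341, -605.113, 201.275] pointing down, gripper open.
Joint ranges: [-3, 3], [-0.9, 2.11], [0.09, 2.58], [-1.31, 4.45], [0.11, 2.69], [-2.54, 2.54]. Speed limits (rad/s): [2.39, 2.39, 3.01, 3.14, 3.14, 3.14].

## Interface

Orientations are given as a rotation vector (axis times angle).
In Python, from workcell import * gives the robot as it stands.
- The arm moves only by the tool arm_command, never from a script. Its argument "increments" is a list of rows, each a list of 2 entries, a list of its own where there are three numbers: the shift along the tool's x, y, z in cm, then the turn about the tool's z in degrees. In form: [[[dx, dy, dz], turn], ...]. A call has 1 to 20 rows; each row shifts and turns the pose as measured when the row begins, along the tool's axes as they then stand; what a row does not reach is not made up. A row lasts 1/10 s, in which the tool goes at most 50 mm and 8.59 degrees, less where a joint would pass 70% of its speed; a pose out of reach is approached as far as the arm can. A call is refused whole if a number of a shift passes 5 or a number of a turn 8.59, either way. A call with a gripper value outside its range is refused whole. "gripper" is the opening, from 0 (shut) to 1 (fully open), set as the call begins (left out, the last holds). The fingers move at their own pace and stop on an object; the grip force is fixed at half the most. Time passes only in rows, so rows that do not move let the fingers close. It gives the time, the measured TCP pose, the force and the opening at its end, in the units of the state.
- get_obs(): the state, without advancing time (a new reading comes with each control period).
- get_image(name): name is "scene" or "top"; returns the picture (420x560x3 uint8, red, green, blue); there is no depth.
- camera_params(name): a dict with "K" (3x3 intrinsics, pixels), "rvec" (rotation vector, rad) and "tvec" (3), from world to camera coordinates, as OpenCV has them. Camera axes: x right, y down, z forward; pixel columns grow to the right and rows downward; lengths in mm; the calibration is good to about 2 mm. A picture is of the moment at which its call begins. camera_params takes no time and is no camera call.
- close_job(): hands the job in, once; it reports no verdict.
The state is a dict: "t": time; "qpos": joint angles; "qvel": joint speeds; "joint_torque": joint torques, N m; "ee_pos": TCP position; "orientation": TCP orientation; "ft_force": force on the tool from outside, world axes, zero at the start; "moment": the same for the moment, N m; "width": finger opening in mm.
Only numpy, scipy, OpenCV 4.12 (cv2) and the standard library are available. Lean on these libraries where they do the work, as an engineer would, in place of code of your own. Each camera call takes 0.05 s, during which the arm holds its last target.

## Working session

There is one attempt and no reset: what is moved stays moved. The work goes in short steps, Python scripts to look and compute and a tool call to move; the robot and the scene stay as the last step left them, time stands still between calls to the robot, and variables do not carry over. Pictures are saved under pics/ and viewed, and the job is handed in when it is done.

Besides the shell and the picture viewer there is one more tool, called after ">>>" as a command line: name --argument value ..., lists and objects as JSON in quotes. arm_command: Moves the arm, as the interface text tells. Its arguments: {"type":"object","properties":{"increments":{"type":"array","items":{"type":"array"}},"gripper":{"type":"number"}},"required":["increments"]}

```bash
mkdir -p pics; ls; python3 - <<'E'
from workcell import *
import cv2
o=get_obs(); print(o)
for n in("scene","top"):
    im=get_image(n); cv2.imwrite(f"pics/{n}0.png",im[:,:,::-1]); print(n,camera_params(n))
E
```

```text
pics
{'t': 0.0, 'qpos': array([-1.33696031e+00,  4.23836318e-01,  1.63066563e+00, -1.19640958e-05,
        1.08865029e+00, -1.90397420e-02]), 'qvel': array([0.00019142, 0.00012499, 0.0018794 , 0.0001576 , 0.0007797 ,
       0.00027913]), 'joint_torque': array([-2.42372539e-05, -5.44624150e+01, -2.73676032e+01,  6.43873005e-02,
        2.26563087e-02, -1.11547217e-04]), 'ee_pos': array([ 156.22821775, -604.54630442,  200.51414506]), 'orientation': array([-2.48307310e+00,  1.92298079e+00,  1.91781848e-03]), 'ft_force': array([-1.26215019,  0.29398508, -0.52127605]), 'moment': array([-0.02685929,  0.07058836,  0.07508438]), 'width': 87.76266961384643}
scene {'K': array([[411.23189844,   0.        , 281.33742815],
       [  0.        , 411.23189844, 211.373128  ],
       [  0.        ,   0.        ,   1.        ]]), 'rvec': array([ 0.93618942, -2.08082837,  1.43009601]), 'tvec': array([345.41517619, 182.79336226, 772.95600571])}
top {'K': array([[536.56760388,   0.        , 275.25895074],
       [  0.        , 536.56760388, 204.21938841],
       [  0.        ,   0.        ,   1.        ]]), 'rvec': array([ 2.05586457, -2.15506071,  0.23449004]), 'tvec': array([  90.71800997,  460.75521352, 1731.00437245])}
```

View pics/scene0.png

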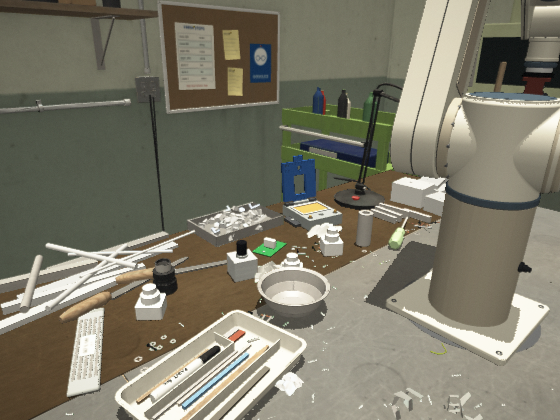

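View pics/top0.png

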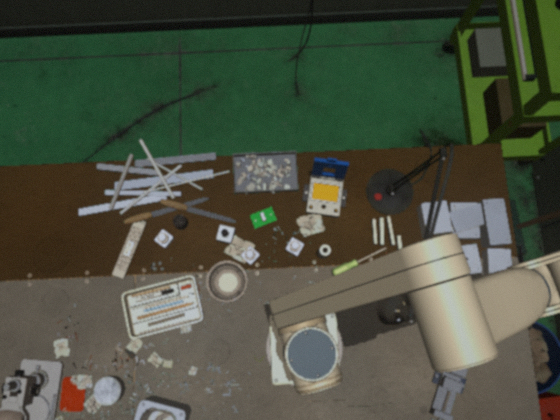

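```bash
cat > h.py <<'E'
import numpy as np, cv2
from workcell import *
def P(n):
    c=camera_params(n); R,_=cv2.Rodrigues(c["rvec"]); return c["K"],R,np.array(c["tvec"])
def proj(n,X):
    c=camera_params(n); return cv2.projectPoints(np.array(X,float).reshape(-1,1,3),c["rvec"],c["tvec"],c["K"],None)[0].reshape(-1,2)
def back(n,uv,z):
    K,R,t=P(n); d=R.T@np.linalg.inv(K)@np.array([uv[0],uv[1],1.]); C=-R.T@t
    return C+d*(z-C[2])/d[2]
def crop(src,u0,v0,u1,v1,s,out):
    im=cv2.imread(src)[v0:v1,u0:u1]; cv2.imwrite(out,cv2.resize(im,None,fx=s,fy=s,interpolation=cv2.INTER_CUBIC))
E
python3 - <<'E'
from h import *
crop("pics/top0.png",150,150,400,275,3,"pics/ct.png")
crop("pics/scene0.png",220,150,380,270,5,"pics/cs.png")
for n in("scene","top"):
    K,R,t=P(n); print(n,-R.T@t)
for uv in [(325,190),(263,217),(226,233),(295,245),(181,222),(387,190)]: print(uv,back("top",uv,35))
E
```

```text
scene [-247.32029934  699.60271161  446.73790911]
top [  76.02080677   81.43759427 1790.10893991]
(325, 190) [ 509.19200194 -100.95870556   35.        ]
(263, 217) [426.41453513 111.67474733  35.        ]
(226, 233) [378.24049756 236.38369082  35.        ]
(295, 245) [327.45462109  10.26077899  35.        ]
(181, 222) [422.39689236 385.07601522  35.        ]
(387, 190) [ 499.26287798 -309.55638308   35.        ]
```

View pics/ct.png

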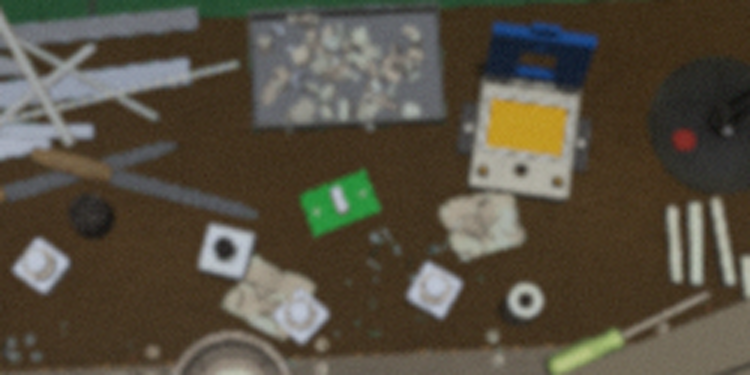

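View pics/cs.png

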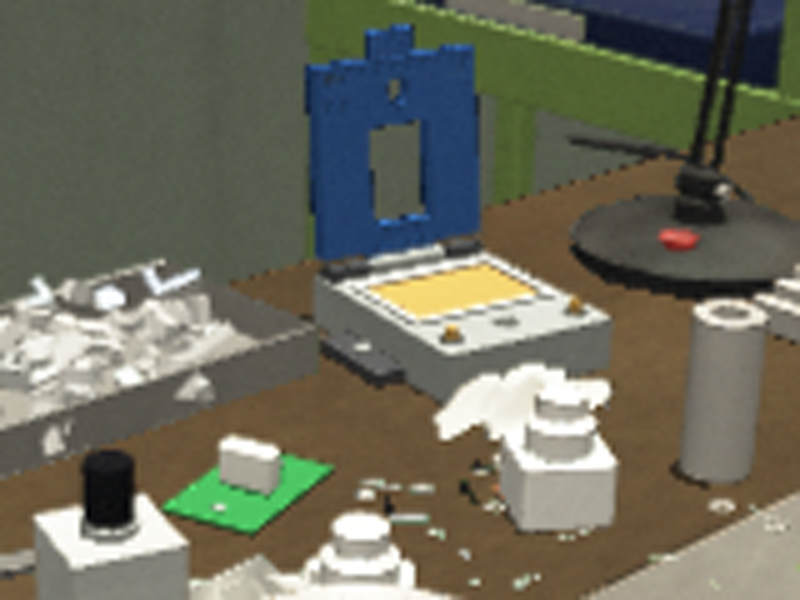

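```bash
python3 - <<'E'
from h import *
def rep(name,n,mask,z,win):
    m=np.zeros_like(mask,np.uint8); u0,v0,u1,v1=win; m[v0:v1,u0:u1]=mask[v0:v1,u0:u1]
    cs,_=cv2.findContours(m,cv2.RETR_EXTERNAL,cv2.CHAIN_APPROX_NONE)
    c=max(cs,key=cv2.contourArea); M=cv2.moments(np.where(cv2.drawContours(np.zeros_like(m),[c],-1,1,-1)>0,255,0).astype(np.uint8),True)
    cu=(M['m10']/M['m00'],M['m01']/M['m00']); w=back(n,cu,z)
    pts=np.array([back(n,p[0],z)[:2] for p in c],np.float32)
    r=cv2.minAreaRect(pts)
    print(name,n,'area',M['m00'],'px',np.round(cu,2),'world',np.round(w,1),'rect',[np.round(a,1) for a in r])
for n in("scene","top"):
    im=cv2.imread(f"pics/{n}0.png"); h=cv2.cvtColor(im,cv2.COLOR_BGR2HSV).astype(int); H,S,V=h[...,0],h[...,1],h[...,2]
    w=(250,230,295,265) if n=="scene" else (245,200,285,235)
    rep('sep',n,((H>45)&(H<80)&(S>120)&(V>70)),3,w)
    w=(280,195,340,225) if n=="scene" else (305,170,350,215)
    rep('pocket',n,((H>15)&(H<32)&(S>130)&(V>120)),30,w)
    w=(230,236,252,257) if n=="scene" else (218,224,234,242)
    rep('knob',n,(V<60),(44+33) if n=='top' else 63,w)
    w=(225,236,262,280) if n=="scene" else (214,220,240,245)
    rep('stand',n,(V>130)&(S<60),44,w)
crop("pics/top0.png",295,150,365,225,10,"pics/ct2.png")
crop("pics/top0.png",210,195,290,250,10,"pics/ct3.png")
E
```

```text
sep scene area 226.0 px [268.59 248.99] world [423.8 123.5   3. ] rect [array([430.6, 116.1]), array([51., 82.]), np.float64(19.1)]
pocket scene area 145.0 px [310.14 207.23] world [ 507.7 -104.2   30. ] rect [array([ 507.9, -104.4]), array([76.5, 42.6]), np.float64(79.7)]
knob scene area 141.0 px [241.23 247.01] world [377.  238.9  63. ] rect [array([376.8, 240. ]), array([21.2, 70.4]), np.float64(52.4)]
stand scene area 576.0 px [246.33 264.64] world [337.7 256.2  44. ] rect [array([340.8, 256. ]), array([ 57.4, 129.8]), np.float64(65.1)]
sep top area 385.0 px [262.84 217.14] world [432.4 112.8   3. ] rect [array([432.5, 113. ]), array([54.4, 83.7]), np.float64(18.7)]
pocket top area 372.0 px [325.21 191.97] world [ 503.6 -101.7   30. ] rect [array([ 503.7, -101.7]), array([82.3, 52.7]), np.float64(78.9)]
knob top area 17.0 px [224.35 232.59] world [372.6 238.   77. ] rect [array([372.9, 237.5]), array([ 9.7, 16.4]), np.float64(88.5)]
stand top area 296.0 px [227.11 234.7 ] world [370.9 232.1  44. ] rect [array([370. , 226.3]), array([79.3, 55.7]), np.float64(74.6)]
```

View pics/ct2.png

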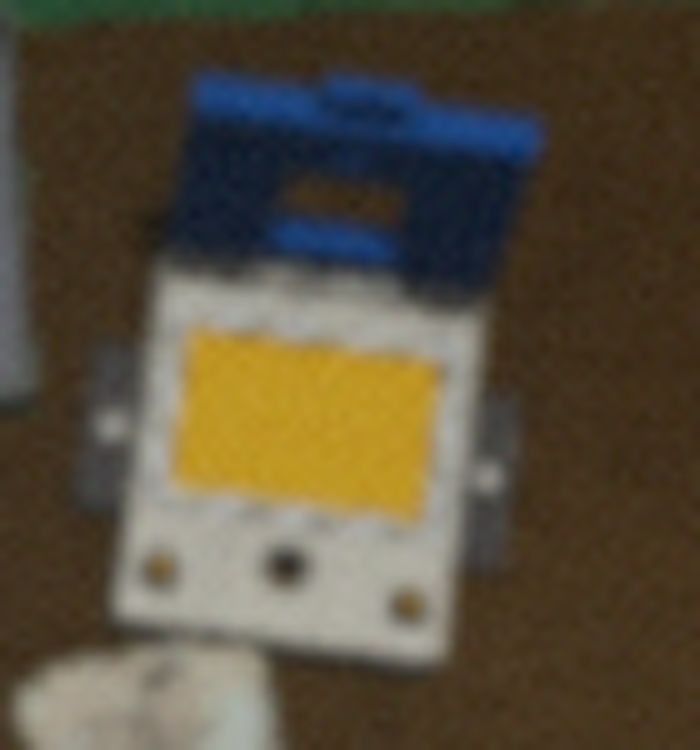

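View pics/ct3.png

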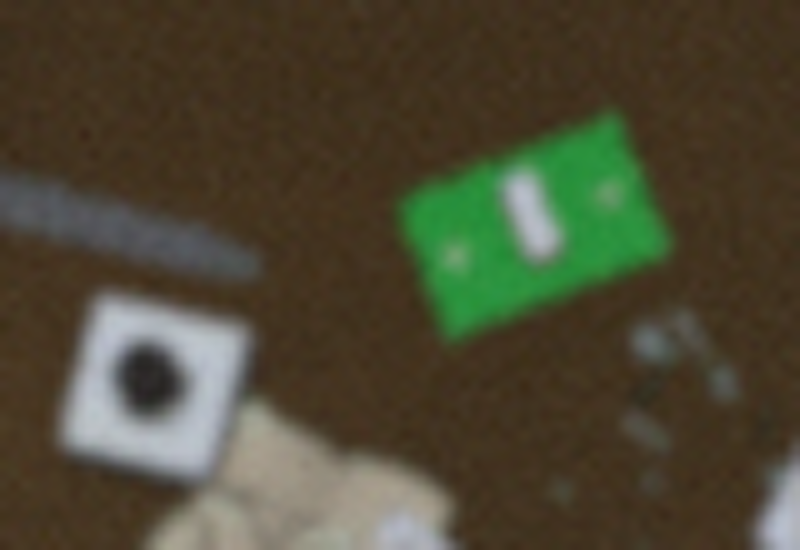

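```bash
cat > fit.py <<'E'
from h import *
from scipy.optimize import least_squares
def T(u,v,o): return ((u+.5)/10-.5+o[0],(v+.5)/10-.5+o[1])
def S(u,v): return ((u+.5)/5-.5+220,(v+.5)/5-.5+150)
def fit(name,obs,x0,views):
    obs=[o for o in obs if o[0] in views]
    def f(p):
        c,s=np.cos(p[2]),np.sin(p[2]); r=[]
        for n,uv,l in obs:
            X=[p[0]+c*l[0]-s*l[1],p[1]+s*l[0]+c*l[1],l[2]]
            r+=list(proj(n,X)[0]-uv)
        return np.array(r)
    r=least_squares(f,x0); print(name,views,np.round(r.x,3)); print(np.round(r.fun.reshape(-1,2),1).tolist()); return r.x
J=(295,150);O=(210,195)
jig=[("top",T(159,565,J),(-53,42,38)),("top",T(408,603,J),(-53,-42,38)),("top",T(286,566,J),(-45,0,29)),
("top",T(115,615,J),(-70,55,30)),("top",T(445,665,J),(-70,-55,30)),
("top",T(187,330,J),(34,44,31)),("top",T(437,360,J),(34,-44,31)),("top",T(422,520,J),(-24,-44,31)),("top",T(173,490,J),(-24,44,31)),
("scene",S(452,328),(-53,42,38)),("scene",S(576,297),(-53,-42,38)),("scene",S(507,321),(-45,0,29.5)),("scene",S(611,318),(-70,-55,30)),("scene",S(437,348),(-70,55,30)) ]
sep=[("top",T(618,103,O),(25,-40,2)),("top",T(678,243,O),(-25,-40,2)),("top",T(447,345,O),(-25,40,2)),("top",T(398,207,O),(25,40,2)),("top",T(531,215,O),(0,0,25)),
("scene",S(335,465),(25,-40,3)),("scene",S(255,533),(-25,-40,2)),("scene",S(163,508),(-25,40,2)),]
# pin stand
st=[("top",T(148,380,O),(0,0,77)),("top",T(100,288,O),(25,25,44)),("top",T(255,322,O),(25,-25,44)),("top",T(210,485,O),(-25,-25,44)),("top",T(58,445,O),(-25,25,44)),
("scene",S(108,458),(0,0,77)),("scene",S(35,518),(25,25,44)),("scene",S(188,547),(-25,-25,44)),("scene",S(145,495),(25,-25,44))]
if __name__=="__main__":
  for v in (["top"],["scene"],["top","scene"]):
    fit("jig",jig,[505,-100,-.2],v);fit("sep",sep,[430,113,.35],v)
    if v!=["scene"]: fit("stand",st,[370,237,-.25],v)
E
python3 fit.py
```

```text
jig ['top'] [ 4.98674e+02 -9.99540e+01 -1.84000e-01]
[[0.2, 0.4], [0.3, -0.1], [0.0, 0.2], [-0.0, 0.3], [-0.4, -0.3], [-0.2, -0.6], [0.6, -0.2], [0.2, 0.4], [-0.9, -0.1]]
sep ['top'] [4.32788e+02 1.12140e+02 3.71000e-01]
[[-0.5, 1.0], [-0.6, 0.1], [0.9, -0.6], [-0.0, -0.1], [0.2, -0.3]]
stand ['top'] [ 3.75899e+02  2.38370e+02 -2.88000e-01]
[[-0.1, -1.0], [0.3, 0.9], [-0.6, 1.1], [-0.0, -0.7], [0.5, -0.3]]
jig ['scene'] [ 4.99278e+02 -1.02953e+02 -2.58000e-01]
[[-1.0, -1.1], [0.2, 0.4], [-0.5, -0.2], [0.4, 0.1], [1.0, 0.7]]
sep ['scene'] [435.019 117.841  -1.362]
[[0.2, 5.0], [3.8, -0.6], [-4.2, -5.0]]
jig ['top', 'scene'] [ 4.99137e+02 -1.00062e+02 -2.02000e-01]
[[-0.0, -0.0], [-0.0, -0.0], [-0.2, 0.0], [-0.3, -0.2], [-0.8, -0.2], [0.1, -0.9], [0.8, -0.1], [0.1, 0.5], [-0.9, -0.5], [-0.3, -0.7], [-0.1, 0.2], [-0.5, -0.1], [0.2, -0.2], [2.1, 1.1]]
sep ['top', 'scene'] [ 4.36216e+02  1.20332e+02 -1.49000e-01]
[[1.7, 5.3], [-5.8, 5.7], [-6.2, -6.8], [0.4, -7.4], [-2.3, -1.2], [-12.0, -3.2], [15.1, -8.9], [5.0, 4.2]]
stand ['top', 'scene'] [ 3.75564e+02  2.39104e+02 -2.93000e-01]
[[-0.4, -0.8], [0.1, 1.0], [-0.8, 1.2], [-0.3, -0.5], [0.3, -0.2], [0.2, 0.0], [-0.0, -0.6], [0.1, -0.7], [-0.0, -0.2]]
```

```bash
python3 - <<'E'
from fit import *
sep2=sep[:5]+[("scene",S(335,465),(-25,-40,3)),("scene",S(255,533),(-25,40,2)),("scene",S(163,508),(25,40,2))]
for v in (["top"],["scene"],["top","scene"]): fit("sep",sep2,[430,113,.35],v)
print(back("top",T(148,380,O),77),back("scene",S(108,458),77))
# overlays
im=cv2.imread("pics/scene0.png")
def box(im,n,p,pts,col):
    c,s=np.cos(p[2]),np.sin(p[2]); q=[[p[0]+c*a-s*b,p[1]+s*a+c*b,z] for a,b,z in pts]
    cv2.polylines(im,[np.round(proj(n,q)*16*1).astype(int)],True,col,1,cv2.LINE_AA,4)
for n in("top","scene"):
    im=cv2.imread(f"pics/{n}0.png")
    box(im,n,(499,-100.2,-.19),[(-70,-55,30),(-70,55,30),(68,55,30),(68,-55,30)],(0,0,255))
    th=np.linspace(0,6.28,20)
    box(im,n,(499,-100.2,-.19),[(-45+7.5*np.cos(a),7.5*np.sin(a),30) for a in th],(0,0,255))
    box(im,n,(432.5,112.5,.37),[(-25,-40,2),(-25,40,2),(25,40,2),(25,-40,2)],(0,0,255))
    box(im,n,(374,239,-.29),[(11*np.cos(a),11*np.sin(a),77) for a in th],(0,0,255))
    box(im,n,(374,239,-.29),[(-25,-25,44),(-25,25,44),(25,25,44),(25,-25,44)],(0,0,255))
    cv2.imwrite(f"pics/o_{n}.png",im)
crop("pics/o_top.png",205,150,365,250,5,"pics/oct.png")
crop("pics/o_scene.png",220,150,380,270,5,"pics/ocs.png")
E
```

```text
sep ['top'] [4.32788e+02 1.12140e+02 3.71000e-01]
[[-0.5, 1.0], [-0.6, 0.1], [0.9, -0.6], [-0.0, -0.1], [0.2, -0.3]]
sep ['scene'] [4.31448e+02 1.13174e+02 3.42000e-01]
[[-0.0, 0.1], [-0.0, -0.1], [0.1, 0.0]]
sep ['top', 'scene'] [4.32585e+02 1.12432e+02 3.58000e-01]
[[-0.5, 1.1], [-0.7, 0.4], [0.7, -0.7], [-0.1, -0.2], [0.1, -0.3], [-0.3, -0.2], [0.2, -0.4], [0.1, -0.1]]
[372.73418153 237.96877552  77.        ] [375.91198537 239.47898681  77.        ]
```

View pics/oct.png

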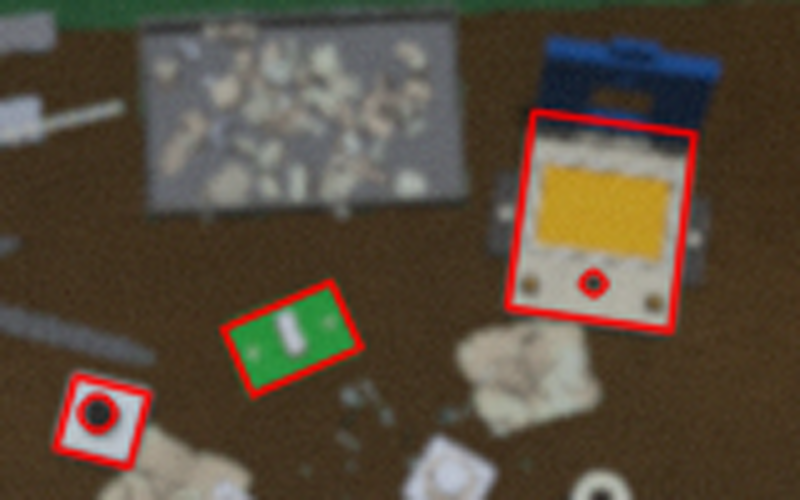

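View pics/ocs.png

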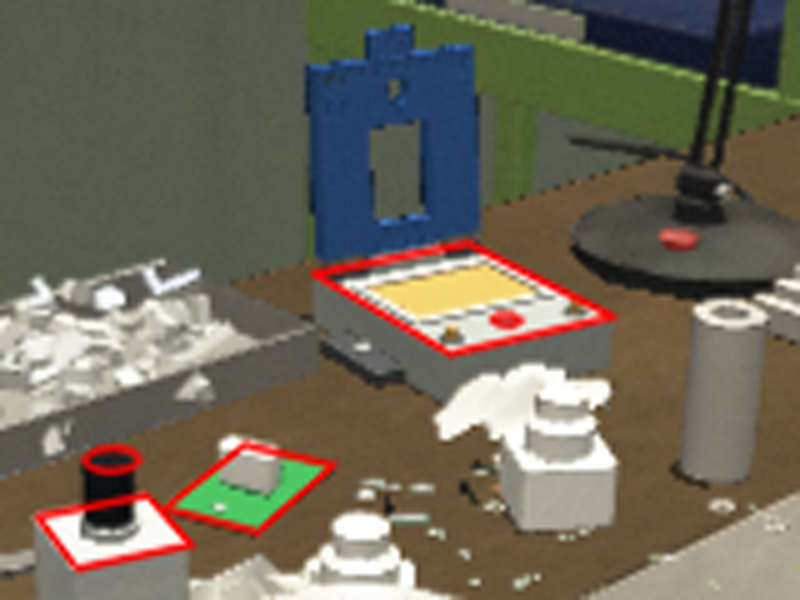

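>>> arm_command --increments '[[[0,0,-4],0],[[0,0,-4],0],[[0,0,-4],0],[[0,0,-4],0],[[0,0,-4],0],[[0,0,-4],0],[[0,0,-4],0]]' --gripper 1

```text
t: 0.8
ee_pos: [155.5, -601.4, 479.7]
orientation: [-2.472, 1.915, 0.028]
ft_force: [0.3, -0.2, -1.1]
width: 87.5
```

```bash
cat > to.py <<'E'
import sys
from h import *
def axes(o):
    R,_=cv2.Rodrigues(np.array(o["orientation"])); return R
def to(xyz,yaw=None):
    o=get_obs(); R=axes(o); d=R.T@(np.array(xyz)-o["ee_pos"])/10
    cy=np.arctan2(R[1,0],R[0,0]); print("pos",np.round(o["ee_pos"],1),"yaw",round(cy,3),"zaxis",np.round(R[:,2],3),"w",round(o["width"],1),"F",np.round(o["ft_force"],1),"t",o["t"],"q",np.round(o["qpos"],2))
    print("delta cm tool",np.round(d,2), "turn deg", None if yaw is None else round(-np.degrees((yaw-cy+np.pi/2)%np.pi-np.pi/2),2))
if __name__=="__main__":
    a=list(map(float,sys.argv[1:])); to(a[:3],a[3] if len(a)>3 else None)
E
python3 to.py 432.5 112.5 450 -1.21
```

```text
pos [ 155.5 -601.4  479.7] yaw -1.318 zaxis [-0.005  0.023 -1.   ] w 87.5 F [ 0.3 -0.2 -1.1] t 0.8 q [-1.34  0.25  1.26 -0.    1.66 -0.02]
delta cm tool [-62.11 -44.68   4.43] turn deg -6.19
```

>>> arm_command --increments '[[[-2.5,-3.5,0],0],[[-2.5,-3.5,0],0],[[-2.5,-3.5,0],0],[[-2.5,-3.5,0],0],[[-3,-3.5,0],-1],[[-3,-3.5,0],-1],[[-3.5,-3,0],-1],[[-3.5,-3,0],-1],[[-4,-2.5,0],-1],[[-4,-2,0],-1],[[-4,-2,0],0],[[-4,-2,0],0],[[-4,-2,0],0],[[-4,-2,0],0]]'

```text
t: 2.2
ee_pos: [396.0, -25.6, 489.0]
orientation: [-2.567, 1.793, 0.024]
ft_force: [0.4, -0.2, -0.3]
width: 87.7
```

```bash
python3 to.py 432.5 112.5 200 -1.21
```

```text
pos [396.  -25.6 489. ] yaw -1.219 zaxis [-0.007  0.017 -1.   ] w 87.7 F [ 0.4 -0.2 -0.3] t 2.2 q [-0.11 -0.16  1.67  0.02  1.64  1.11]
delta cm tool [-11.18  -8.19  29.11] turn deg -0.52
```

>>> arm_command --increments '[[[-3,-2,3],0],[[-3,-2,4],0],[[-3,-2,4],0],[[-2,-2,4],-0.5],[[-1,-1,4],0],[[0,0,4],0],[[0,0,4],0],[[0,0,0],0],[[0,0,0],0]]'

```text
t: 3.1
ee_pos: [436.1, 128.4, 220.8]
orientation: [-2.583, 1.767, 0.017]
ft_force: [-0.5, -0.7, -0.2]
width: 88.2
```

```bash
python3 to.py 432.5 112.5 100 -1.21
```

```text
pos [436.1 128.4 220.8] yaw -1.2 zaxis [-0.002  0.017 -1.   ] w 88.2 F [-0.5 -0.7 -0.2] t 3.1 q [0.25 0.14 1.98 0.02 1.02 1.44]
delta cm tool [ 1.55  0.96 12.05] turn deg 0.58
```

>>> arm_command --increments '[[[0.5,0.3,3],0.5],[[0.5,0.3,3],0],[[0.3,0.2,3],0],[[0.2,0.2,2.5],0],[[0,0,0],0],[[0,0,0],0]]'

```text
t: 3.7
ee_pos: [444.6, 113.9, 115.9]
orientation: [-2.558, 1.771, -0.008]
ft_force: [0.3, -0.1, 0.7]
width: 87.9
```

```bash
python3 to.py 432.5 112.5 45 -1.21; python3 - <<'E'
from h import *
im=get_image("scene"); cv2.imwrite("pics/s1.png",im[:,:,::-1]); crop("pics/s1.png",220,170,340,260,6,"pics/s1c.png")
E
```

```text
pos [444.6 113.9 115.9] yaw -1.211 zaxis [ 0.021  0.022 -1.   ] w 87.9 F [ 0.3 -0.1  0.7] t 3.7 q [0.21 0.31 2.07 0.03 0.74 1.41]
delta cm tool [-0.2   1.37  7.06] turn deg -0.05
```

View pics/s1c.png

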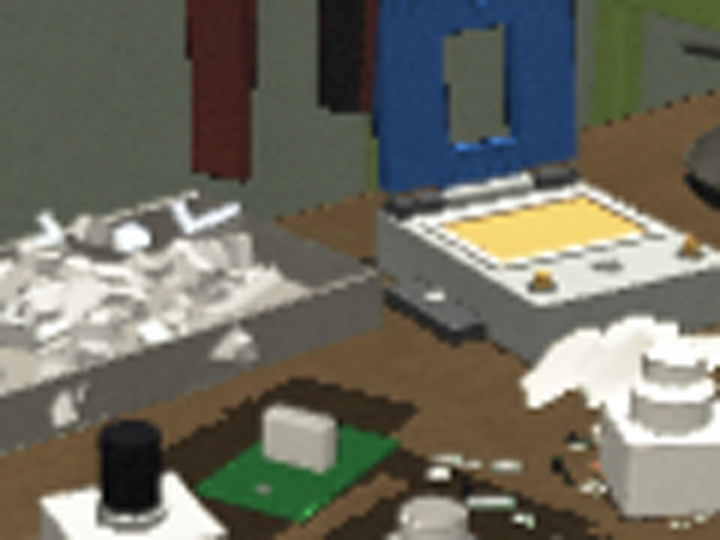

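>>> arm_command --increments '[[[0,0.4,1.5],0],[[-0.1,0.4,1.5],0],[[-0.1,0.3,1.5],0],[[0,0.2,1.2],0],[[0,0,0.6],0],[[0,0,0.3],0],[[0,0,0],0]]'

```text
t: 4.45
ee_pos: [445.7, 115.9, 60.9]
orientation: [-2.543, 1.76, -0.034]
ft_force: [-0.9, 0.8, -0.2]
width: 88.2
```

```bash
python3 to.py 432.5 112.5 7 -1.21
```

```text
pos [445.7 115.9  60.9] yaw -1.21 zaxis [ 0.046  0.028 -0.999] w 88.2 F [-0.9  0.8 -0.2] t 4.45 q [0.22 0.41 2.11 0.03 0.58 1.4 ]
delta cm tool [-0.1   1.64  5.31] turn deg -0.02
```

>>> arm_command --increments '[[[0,0,0],0],[[0,0,0],0],[[0,0,0],0],[[0,0,0],0],[[0,0,0],0]]'

```text
t: 4.95
ee_pos: [447.6, 116.3, 63.1]
orientation: [-2.541, 1.758, -0.038]
ft_force: [-0.8, -0.2, -0.4]
width: 87.9
```

```bash
python3 to.py 432.5 112.5 7 -1.21
```

```text
pos [447.6 116.3  63.1] yaw -1.21 zaxis [ 0.05   0.028 -0.998] w 87.9 F [-0.8 -0.2 -0.4] t 4.95 q [0.22 0.4  2.11 0.03 0.58 1.4 ]
delta cm tool [-0.13  1.87  5.51] turn deg -0.02
```

>>> arm_command --increments '[[[0,0,-5],0],[[0,0,-5],0]]'

```text
t: 5.15
ee_pos: [437.5, 112.3, 157.2]
orientation: [-2.552, 1.766, -0.018]
ft_force: [1.4, 0.1, 0.5]
width: 87.7
```

```bash
python3 to.py 432.5 112.5 7 -1.21
```

```text
pos [437.5 112.3 157.2] yaw -1.211 zaxis [ 0.031  0.024 -0.999] w 87.7 F [1.4 0.1 0.5] t 5.15 q [0.21 0.22 2.06 0.02 0.83 1.41]
delta cm tool [-0.02  1.02 14.99] turn deg -0.04
```

>>> arm_command --increments '[[[0,0,0.5],0],[[0,0,0.5],0],[[0,0,0.5],0],[[0,0,0.5],0]]'

```text
t: 5.55
ee_pos: [441.2, 113.4, 140.8]
orientation: [-2.546, 1.762, -0.028]
ft_force: [-0.3, 1.0, -0.5]
width: 87.6
```

```bash
python3 to.py 432.5 112.5 7 -1.21
```

```text
pos [441.2 113.4 140.8] yaw -1.211 zaxis [ 0.041  0.026 -0.999] w 87.6 F [-0.3  1.  -0.5] t 5.55 q [0.21 0.25 2.07 0.02 0.78 1.41]
delta cm tool [-0.09  1.48 13.33] turn deg -0.03
```

>>> arm_command --increments '[[[0,0,-5],0],[[0,0,0],0]]'

```text
t: 5.75
ee_pos: [436.5, 111.5, 186.1]
orientation: [-2.554, 1.767, -0.016]
ft_force: [0.4, 0.1, -0.1]
width: 87.7
```

```bash
python3 to.py 432.5 112.5 7 -1.21
```

```text
pos [436.5 111.5 186.1] yaw -1.211 zaxis [ 0.029  0.024 -0.999] w 87.7 F [ 0.4  0.1 -0.1] t 5.75 q [0.21 0.17 2.04 0.02 0.9  1.41]
delta cm tool [-1.000e-02  9.700e-01  1.788e+01] turn deg -0.04
```

>>> arm_command --increments '[[[0,0,5],0],[[0,0,0],0]]'

```text
t: 5.95
ee_pos: [437.7, 112.7, 133.4]
orientation: [-2.555, 1.768, -0.014]
ft_force: [-0.9, -0.1, -0.2]
width: 87.9
```

```bash
python3 to.py 432.5 112.5 7 -1.21
```

```text
pos [437.7 112.7 133.4] yaw -1.211 zaxis [ 0.027  0.023 -0.999] w 87.9 F [-0.9 -0.1 -0.2] t 5.95 q [0.21 0.26 2.08 0.02 0.77 1.41]
delta cm tool [-1.000e-02  9.200e-01  1.262e+01] turn deg -0.04
```

>>> arm_command --increments '[[[0,0,0],0],[[0,0,0],0],[[0,0,0],0],[[0,0,0],0]]'

```text
t: 6.35
ee_pos: [437.8, 112.7, 134.9]
orientation: [-2.555, 1.768, -0.013]
ft_force: [0.3, 0.4, 0.2]
width: 87.6
```

```bash
python3 to.py 432.5 112.5 7 -1.21
```

```text
pos [437.8 112.7 134.9] yaw -1.211 zaxis [ 0.026  0.023 -0.999] w 87.6 F [0.3 0.4 0.2] t 6.35 q [0.21 0.26 2.07 0.02 0.78 1.41]
delta cm tool [-0.    0.92 12.77] turn deg -0.03
```

>>> arm_command --increments '[[[0,0.3,5],0],[[0,0,0],0],[[0,0.3,4.5],0],[[0,0,0],0]]'

```text
t: 6.75
ee_pos: [438.6, 113.7, 41.6]
orientation: [-2.552, 1.766, -0.018]
ft_force: [-0.7, -0.7, 0.2]
width: 87.5
```

```bash
python3 to.py 432.5 112.5 7 -1.21
```

```text
pos [438.6 113.7  41.6] yaw -1.211 zaxis [ 0.031  0.025 -0.999] w 87.5 F [-0.7 -0.7  0.2] t 6.75 q [0.21 0.44 2.12 0.03 0.54 1.4 ]
delta cm tool [-0.06  0.75  3.44] turn deg -0.03
```

>>> arm_command --increments '[[[0,0.8,2.4],0],[[0,0,0],0],[[0,0.3,0.8],0],[[0,0,0],0]]'

```text
t: 7.15
ee_pos: [437.3, 112.4, 19.6]
orientation: [-2.542, 1.759, -0.035]
ft_force: [-0.4, -0.5, -0.3]
width: 87.8
```

```bash
python3 to.py 432.5 112.5 7 -1.21
```

```text
pos [437.3 112.4  19.6] yaw -1.21 zaxis [ 0.047  0.028 -0.999] w 87.8 F [-0.4 -0.5 -0.3] t 7.15 q [0.21 0.49 2.14 0.04 0.46 1.39]
delta cm tool [-0.17  0.52  1.23] turn deg -0.02
```

>>> arm_command --increments '[[[-0.1,0.8,1.6],0],[[0,0,0],0]]'

```text
t: 7.35
ee_pos: [434.2, 111.8, 7.5]
orientation: [-2.537, 1.755, -0.044]
ft_force: [0.5, -0.5, 0.2]
width: 88.0
```

```bash
python3 to.py 432.5 112.5 7 -1.21
```

```text
pos [434.2 111.8   7.5] yaw -1.21 zaxis [ 0.055  0.03  -0.998] w 88.0 F [ 0.5 -0.5  0.2] t 7.35 q [0.21 0.51 2.16 0.04 0.42 1.38]
delta cm tool [-0.12  0.14  0.04] turn deg -0.02
```

>>> arm_command --increments '[[[0,0.1,0.1],0],[[0,0,0],0],[[0,0,0],0],[[0,0,0.1],0],[[0,0,0],0],[[0,0,0],0]]' --gripper 0

```text
t: 7.95
ee_pos: [437.7, 112.5, 9.9]
orientation: [-2.532, 1.752, -0.052]
ft_force: [0.4, -0.4, -0.4]
width: 43.2
```

```bash
python3 to.py 432.5 112.5 7 -1.21
```

```text
pos [437.7 112.5   9.9] yaw -1.21 zaxis [ 0.063  0.032 -0.997] w 43.2 F [ 0.4 -0.4 -0.4] t 7.95 q [0.21 0.5  2.15 0.04 0.42 1.38]
delta cm tool [-0.18  0.51  0.26] turn deg -0.01
```

>>> arm_command --increments '[[[-0.1,0.4,0.3],0],[[0,0.1,0.1],0],[[0,0.1,0.1],0],[[0,0.1,0.05],0],[[0,0.1,0.05],0]]'

```text
t: 8.45
ee_pos: [430.3, 111.0, 2.9]
orientation: [-2.531, 1.751, -0.053]
ft_force: [-0.1, 1.9, 14.4]
width: 10.0
```

```bash
python3 to.py 432.5 112.5 7 -1.21
```

```text
pos [430.3 111.    2.9] yaw -1.21 zaxis [ 0.064  0.032 -0.997] w 10.0 F [-0.1  1.9 14.4] t 8.45 q [0.21 0.51 2.17 0.05 0.39 1.38]
delta cm tool [-0.07 -0.28 -0.39] turn deg -0.02
```

>>> arm_command --increments '[[[0,0,-1],0],[[0,0,-5],0],[[0,0,0],0],[[0,0,-5],0],[[0,0,0],0]]'

```text
t: 8.95
ee_pos: [421.1, 106.8, 108.7]
orientation: [-2.537, 1.756, -0.044]
ft_force: [1.5, -0.6, -0.2]
width: 9.4
```

```bash
python3 to.py 504 -101 140 -1.76; python3 - <<'E'
from h import *
im=get_image("scene"); cv2.imwrite("pics/s2.png",im[:,:,::-1]); crop("pics/s2.png",220,150,380,270,5,"pics/s2c.png")
E
```

```text
pos [421.1 106.8 108.7] yaw -1.21 zaxis [ 0.055  0.03  -0.998] w 9.4 F [ 1.5 -0.6 -0.2] t 8.95 q [0.21 0.27 2.15 0.03 0.66 1.4 ]
delta cm tool [22.35 -0.64 -3.29] turn deg 31.49
```

View pics/s2c.png

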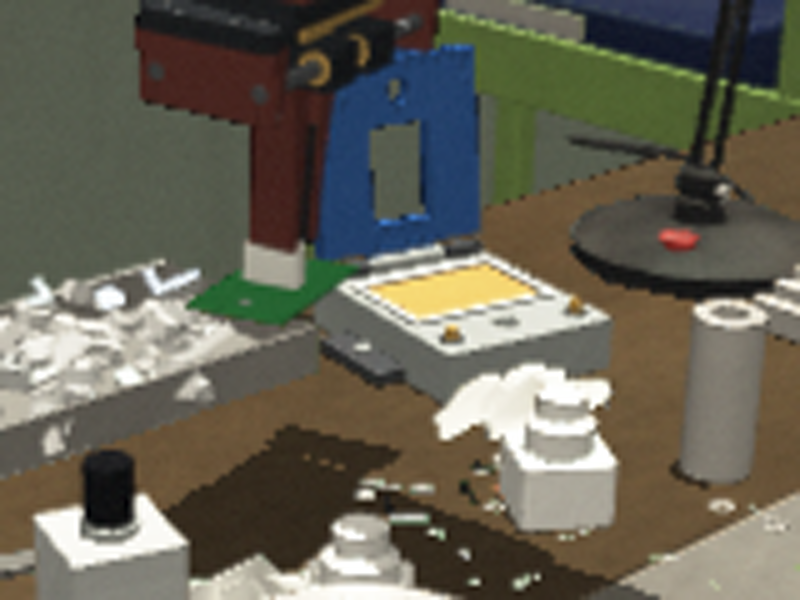

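>>> arm_command --increments '[[[5,0,-0.5],8],[[5,-0.5,-0.5],8],[[4,-1,-0.5],8],[[0,0,0],0]]'

```text
t: 9.4
ee_pos: [464.5, -28.9, 117.7]
orientation: [-2.108, 2.254, -0.019]
ft_force: [-0.4, 0.9, -0.6]
width: 0.4
```

```bash
python3 to.py 501.3 -101.2 120 -1.76
```

```text
pos [464.5 -28.9 117.7] yaw -1.637 zaxis [ 0.049  0.029 -0.998] w 0.4 F [-0.4  0.9 -0.6] t 9.4 q [-0.11  0.3   2.07  0.05  0.73  1.49]
delta cm tool [ 6.96 -4.17 -0.26] turn deg 7.04
```

```bash
python3 - <<'E'
from h import *
for n in ("scene","top"):
    im=get_image(n); cv2.imwrite(f"pics/{n}3.png",im[:,:,::-1])
crop("pics/scene3.png",220,150,380,270,5,"pics/s3c.png")
crop("pics/top3.png",205,150,365,260,5,"pics/t3c.png")
E
```

```text
(no output)
```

View pics/s3c.png

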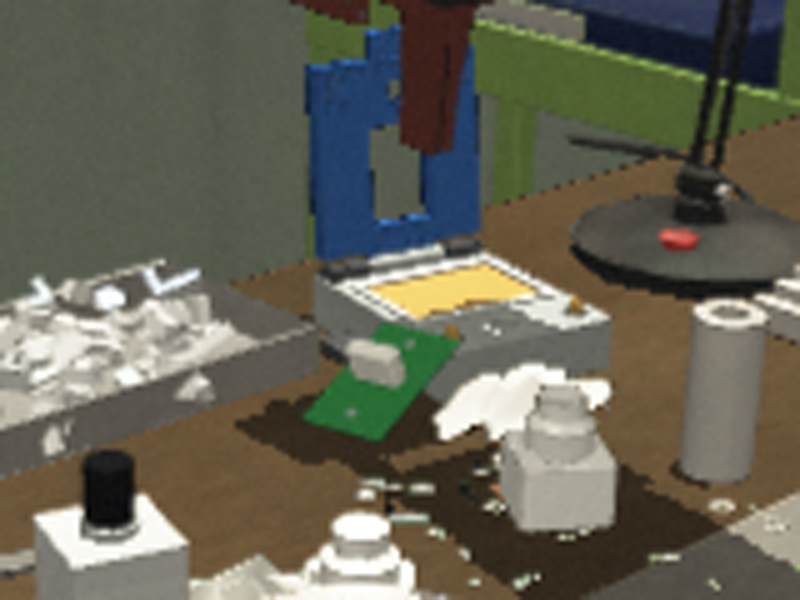

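View pics/t3c.png

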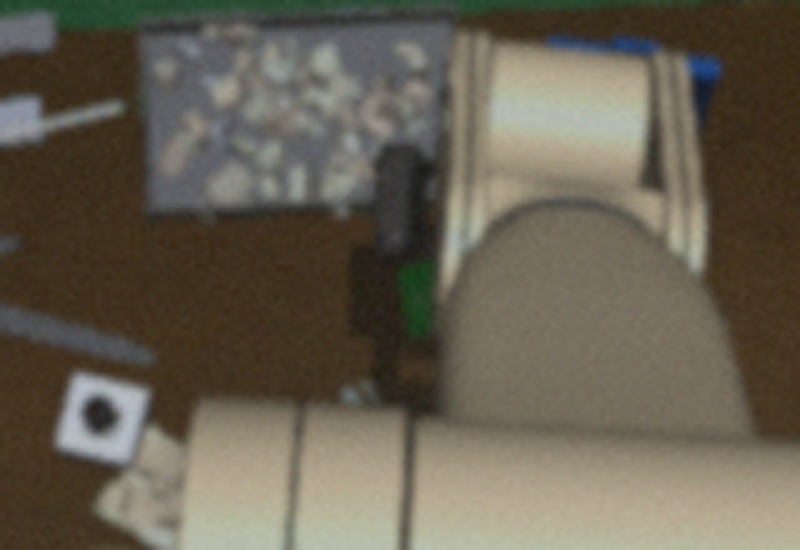

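>>> arm_command --increments '[[[0,0,-3],0],[[-4,0,-3],0],[[-4,0,0],0],[[0,0,0],0]]' --gripper 0.6

```text
t: 9.9
ee_pos: [458.9, 57.1, 177.4]
orientation: [-2.125, 2.248, -0.002]
ft_force: [-0.8, 0.6, -0.3]
width: 29.2
```

```bash
python3 to.py 501.3 -101.2 120 -1.76;python3 - <<'E'
from h import *
for n in ("scene","top"):
    im=get_image(n); cv2.imwrite(f"pics/{n}4.png",im[:,:,::-1])
crop("pics/scene4.png",220,150,380,270,5,"pics/s4c.png")
crop("pics/top4.png",205,150,365,260,5,"pics/t4c.png")
E
```

```text
pos [458.9  57.1 177.4] yaw -1.626 zaxis [ 0.036  0.032 -0.999] w 29.2 F [-0.8  0.6 -0.3] t 9.9 q [0.08 0.2  2.03 0.04 0.88 1.68]
delta cm tool [15.75 -4.93  5.37] turn deg 7.65
```

View pics/s4c.png

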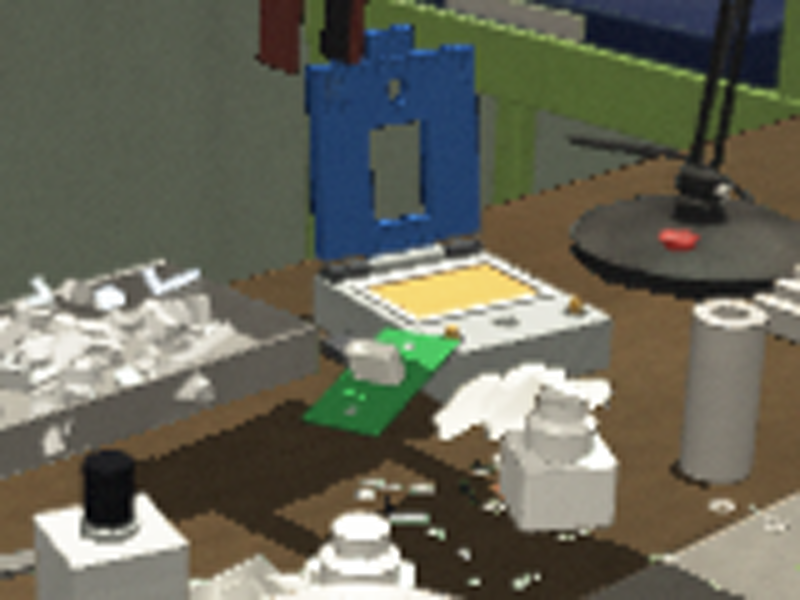

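View pics/t4c.png

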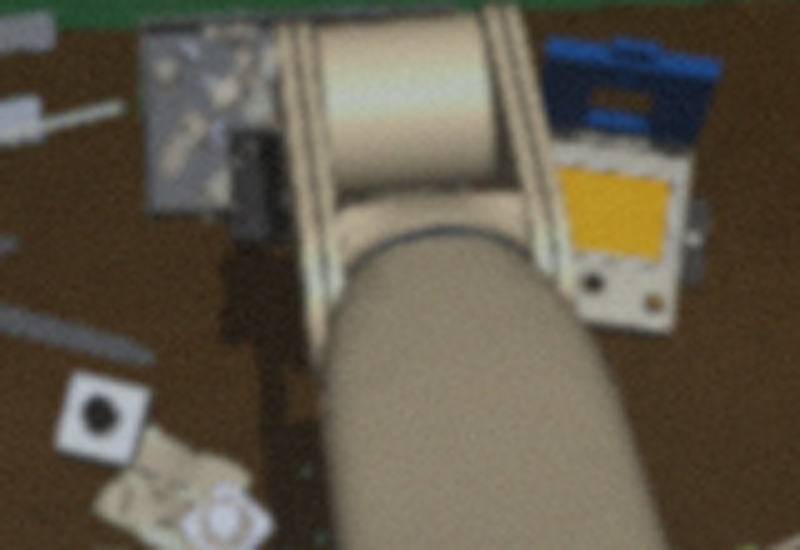

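```bash
python3 - <<'E'
from h import *
for X in [(421,106.8,108.7),(421,106.8,127.7)]:
    p=proj("scene",X)[0]; print((p-[220,150]+.5)*5)
R,_=cv2.Rodrigues(np.array([-2.537,1.756,-.044]))
E
```

```text
[277.73417774 284.81509264]
[278.15334021 246.27390538]
```

```bash
python3 - <<'E'
from h import *
for X in [(464.5,-28.9,117.7),(464.5,-28.9,136.7),(444.6,113.9,115.9),(458.9,57.1,177.4)]:
    p=proj("scene",X)[0]; print((p-[220,150]+.5)*5, (p-[220,170]+.5)*6)
E
```

```text
[418.8408544  186.53057932] [502.60902528 103.83669519]
[420.13853005 151.41745375] [504.16623605  61.7009445 ]
[233.26585032 260.18809643] [279.91902039 192.22571572]
[304.74223782 106.05159051] [365.69068538   7.26190861]
```

```bash
python3 - <<'E'
from fit import *
crop("pics/s2.png",250,170,300,220,14,"pics/s2d.png")
crop("pics/scene4.png",275,200,325,250,14,"pics/s4d.png")
E
```

```text
(no output)
```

View pics/s2d.png

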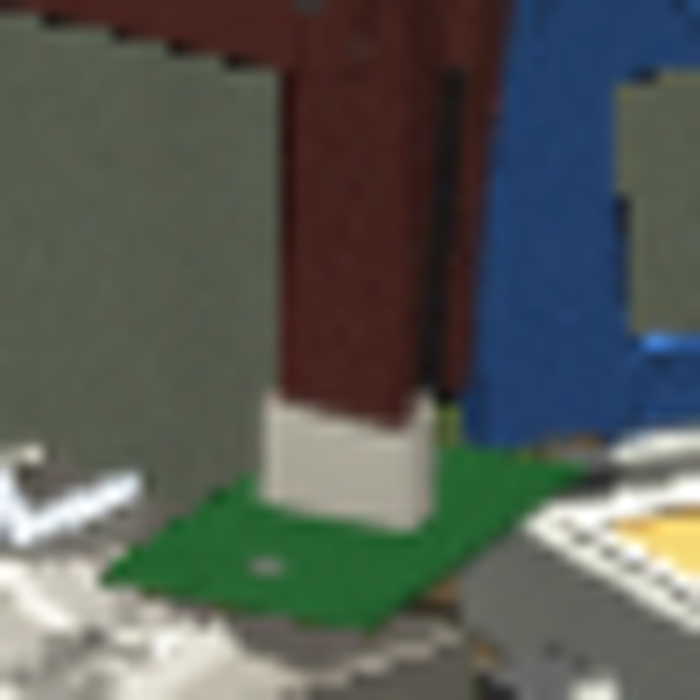

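View pics/s4d.png

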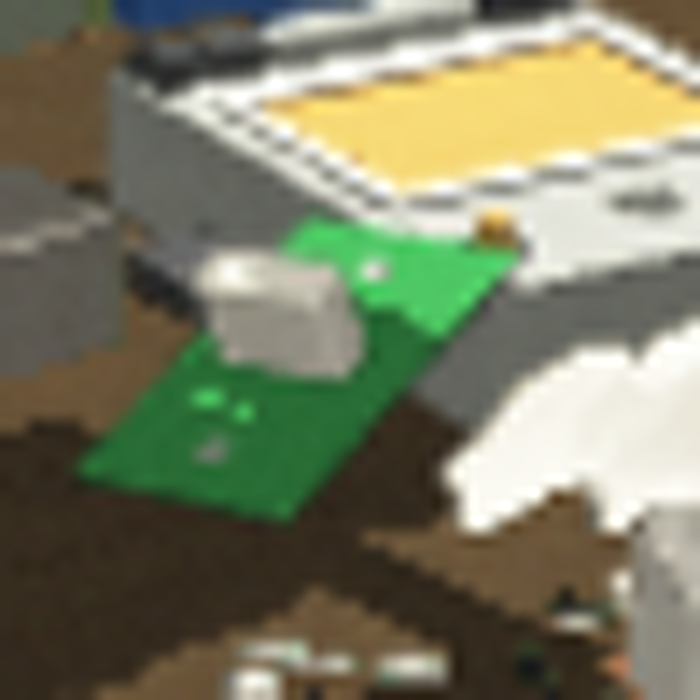

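```bash
python3 - <<'E'
from fit import *
def D(u,v,o): return np.array([(u+.5)/14-.5+o[0],(v+.5)/14-.5+o[1]])
o2=(250,170)
obs=[(D(100,582,o2),(25,40,1.5)),(D(372,630,o2),(-25,40,1.5)),(D(590,465,o2),(-25,-40,1.5)),(D(262,500,o2),(15,6,3)),(D(415,530,o2),(-15,6,3))]
def f(p):
    c,s=np.cos(p[3]),np.sin(p[3])
    return np.concatenate([proj("scene",[p[0]+c*l[0]-s*l[1],p[1]+s*l[0]+c*l[1],p[2]+l[2]])[0]-uv for uv,l in obs])
r=least_squares(f,[421,107,105,.36]); print(r.x,np.round(r.fun,1))
# leaning pose: full 6dof
o4=(275,200)
O4=[(D(77,470,o4),(25,40,1.5)),(D(290,522,o4),(-25,40,1.5)),(D(522,258,o4),(-25,-40,1.5)),(D(308,215,o4),(25,-40,2)),(D(225,362,o4),(15,6,3)),(D(345,380,o4),(-15,6,3)),(D(205,258,o4),(15,6,25)),(D(335,292,o4),(-15,6,25))]
def tr(p,l):
    R,_=cv2.Rodrigues(p[3:6]); return R@np.array(l,float)+p[:3]
def g(p): return np.concatenate([proj("scene",tr(p,l))[0]-uv for uv,l in O4])
r=least_squares(g,[450,0,20,-.3,0,.2]); p=r.x;print(np.round(p,3),np.round(r.fun,1))
R,_=cv2.Rodrigues(p[3:6]); print(R.round(3))
for l in [(25,40,0),(-25,40,0),(-25,-40,0),(25,-40,0),(0,0,25),(0,0,3)]: print(l,tr(p,l).round(1))
E
```

```text
[4.17273121e+02 1.11351212e+02 1.09095628e+02 3.76772702e-01] [-0.  -0.9  0.4 -0.4  0.1  0.4 -0.6  0.4  0.1  0.5]
[ 4.56511e+02 -4.03000e-01  1.83200e+01 -3.30000e-01  3.90000e-02
  1.94000e-01] [ 0.1 -0.6  0.6 -0.4  0.3  0.2  0.1 -0.2 -0.3 -0.3  0.5  0.6 -0.7  0.5
 -0.6  0.1]
[[ 0.981 -0.196  0.006]
 [ 0.183  0.928  0.326]
 [-0.069 -0.318  0.945]]
(25, 40, 0) [473.2  41.3   3.9]
(-25, 40, 0) [424.2  32.1   7.3]
(-25, -40, 0) [439.8 -42.1  32.8]
(25, -40, 0) [488.9 -32.9  29.3]
(0, 0, 25) [456.7   7.7  42. ]
(0, 0, 3) [456.5   0.6  21.2]
```

>>> arm_command --increments '[[[-5,0,0],-5],[[0,0,0],0],[[-1.5,0,5],-5],[[0,0,0],0],[[0,0,5],-5],[[0,0,0],0],[[0,0,3],0],[[0,0,0],0]]' --gripper 0.3

```text
t: 10.8
ee_pos: [463.3, 116.9, 55.3]
orientation: [-2.406, 1.96, -0.006]
ft_force: [0.1, -0.1, 0.1]
width: 25.9
```

```bash
python3 to.py 450 115 0 -1.36
```

```text
pos [463.3 116.9  55.3] yaw -1.367 zaxis [ 0.027  0.028 -0.999] w 25.9 F [ 0.1 -0.1  0.1] t 10.8 q [0.21 0.44 2.06 0.04 0.61 1.54]
delta cm tool [0.04 1.52 5.49] turn deg -0.4
```

>>> arm_command --increments '[[[0,0,5],0],[[0,0,0],0],[[0,0,0.5],0]]'

```text
t: 11.1
ee_pos: [469.9, 117.5, 7.0]
orientation: [-2.394, 1.967, -0.012]
ft_force: [0.5, 0.2, 0.4]
width: 26.1
```

```bash
python3 to.py 450 115 0 -1.36; python3 - <<'E'
from h import *
im=get_image("scene"); cv2.imwrite("pics/s5.png",im[:,:,::-1]); crop("pics/s5.png",220,170,320,270,7,"pics/s5c.png")
p=proj("scene",get_obs()["ee_pos"])[0]; print((p-[220,170])*7)
E
```

```text
pos [469.9 117.5   7. ] yaw -1.375 zaxis [ 0.033  0.029 -0.999] w 26.1 F [0.5 0.2 0.4] t 11.1 q [0.21 0.54 2.06 0.05 0.5  1.54]
delta cm tool [-0.13  2.02  0.62] turn deg -0.86
[270.63754808 495.63527213]
```

View pics/s5c.png

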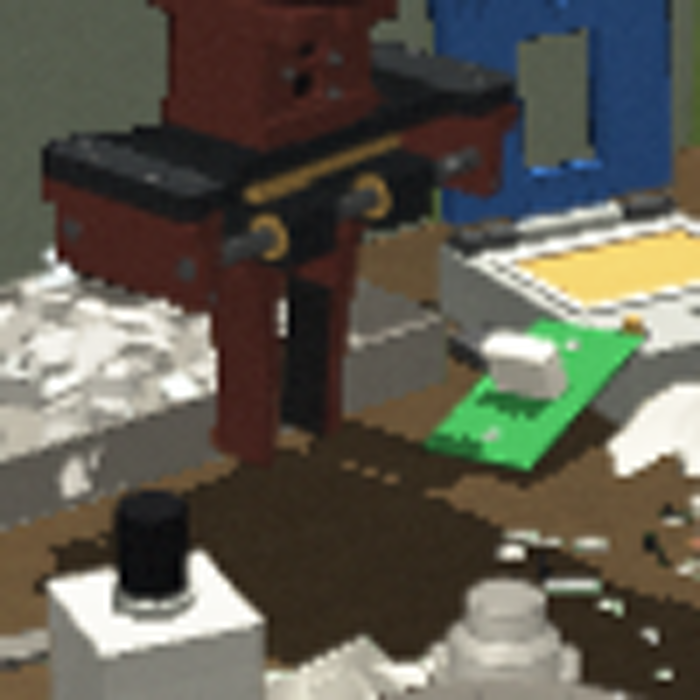

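>>> arm_command --increments '[[[0,0,1.2],0],[[0,0,0],0]]'

```text
t: 11.35
ee_pos: [473.0, 118.1, -0.1]
orientation: [-2.387, 1.963, -0.02]
ft_force: [0.9, -0.1, 0.4]
width: 26.3
```

>>> arm_command --increments '[[[0,0,1.2],0],[[0,0,0],0]]'

```text
t: 11.55
ee_pos: [475.9, 119.1, -9.5]
orientation: [-2.383, 1.96, -0.027]
ft_force: [0.1, -0.4, 0.2]
width: 26.5
```

>>> arm_command --increments '[[[0,0,0.8],0],[[0,0,0],0]]'

```text
t: 11.75
ee_pos: [476.8, 119.6, -17.4]
orientation: [-2.383, 1.959, -0.028]
ft_force: [-0.3, -0.3, 0.2]
width: 26.3
```

>>> arm_command --increments '[[[0,0,0.5],0],[[0,0,0],0]]'

```text
t: 11.95
ee_pos: [477.5, 119.8, -20.5]
orientation: [-2.383, 1.958, -0.028]
ft_force: [-3.6, -0.0, 8.8]
width: 26.3
```

>>> arm_command --increments '[[[0,0,-5],0],[[0,0,0],0],[[0,0,-5],0],[[0,0,0],0]]'

```text
t: 12.35
ee_pos: [469.2, 116.0, 70.1]
orientation: [-2.392, 1.966, -0.014]
ft_force: [0.9, 0.7, -0.0]
width: 26.2
```

```bash
python3 - <<'E'
from fit import *
def D(u,v,o): return np.array([(u+.5)/14-.5+o[0],(v+.5)/14-.5+o[1]])
o4=(275,200)
O4=[(D(77,470,o4),(25,40,1.5)),(D(290,522,o4),(-25,40,1.5)),(D(522,258,o4),(-25,-40,1.5)),(D(308,215,o4),(25,-40,2)),(D(225,362,o4),(15,6,3)),(D(345,380,o4),(-15,6,3)),(D(205,258,o4),(15,6,25)),(D(335,292,o4),(-15,6,25))]
def tr(p,l):
    R,_=cv2.Rodrigues(p[3:6]); return R@np.array(l,float)+p[:3]
def g(p): return np.concatenate([proj("scene",tr(p,l))[0]-uv for uv,l in O4]+[[tr(p,(25,40,0))[2],tr(p,(-25,40,0))[2]]])
r=least_squares(g,[450,0,20,-.3,0,.2]); p=r.x;print(np.round(p,3),np.round(r.fun,1))
R,_=cv2.Rodrigues(p[3:6]); print(R.round(3))
for l in [(25,40,0),(-25,40,0),(-25,-40,0),(25,-40,0),(0,0,25),(0,0,3)]: print(l,tr(p,l).round(1))
E
python3 to.py 456 0 60 -1.36
```

```text
[ 4.65727e+02 -9.05100e+00  1.30850e+01 -3.34000e-01 -1.70000e-02
  2.02000e-01] [ 0.1 -1.   0.6 -0.1  0.1  0.5 -0.1 -0.6 -0.4 -0.6  0.4  0.8 -0.4  0.4
 -0.3  0.6 -0.4  0.4]
[[ 0.98  -0.194 -0.05 ]
 [ 0.2    0.925  0.324]
 [-0.017 -0.327  0.945]]
(25, 40, 0) [ 4.825e+02  3.290e+01 -4.000e-01]
(-25, 40, 0) [4.335e+02 2.290e+01 4.000e-01]
(-25, -40, 0) [449.  -51.   26.6]
(25, -40, 0) [498.  -41.1  25.7]
(0, 0, 25) [464.5  -1.   36.7]
(0, 0, 3) [465.6  -8.1  15.9]
pos [469.2 116.   70.1] yaw -1.375 zaxis [ 0.036  0.029 -0.999] w 26.2 F [ 0.9  0.7 -0. ] t 12.35 q [0.2  0.41 2.05 0.04 0.63 1.55]
delta cm tool [11.14  3.57  0.62] turn deg -0.88
```

```bash
python3 - <<'E'
from h import *
im=get_image("top"); cv2.imwrite("pics/t6.png",im[:,:,::-1]); crop("pics/t6.png",255,170,335,240,10,"pics/t6c.png")
E
```

```text
(no output)
```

View pics/t6c.png

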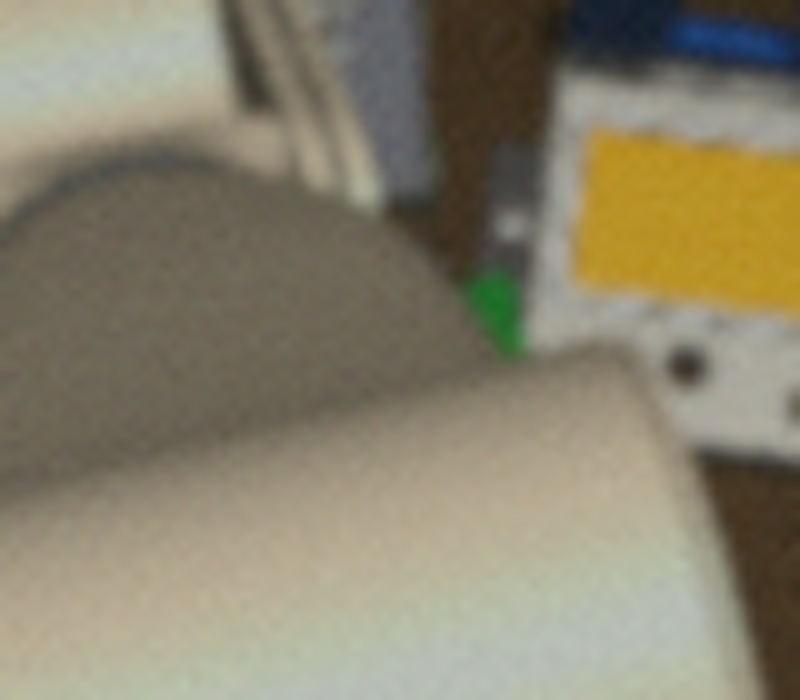

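```bash
python3 - <<'E'
from fit import *
def D(u,v,o): return np.array([(u+.5)/14-.5+o[0],(v+.5)/14-.5+o[1]])
o4=(275,200)
O4=[(D(77,470,o4),(25,40,1.5)),(D(290,522,o4),(-25,40,1.5)),(D(522,258,o4),(-25,-40,1.5)),(D(308,215,o4),(25,-40,2)),(D(225,362,o4),(15,6,3)),(D(345,380,o4),(-15,6,3)),(D(205,258,o4),(15,6,25)),(D(335,292,o4),(-15,6,25))]
tc=np.array([(512.5)/10-.5+255,(270.5)/10-.5+170]); te=np.array([(525.5)/10-.5+255,(350.5)/10-.5+170])
for z in (26,30): print(back("top",tc,z),back("top",te,z))
def tr(p,l):
    R,_=cv2.Rodrigues(p[3:6]); return R@np.array(l,float)+p[:3]
def g(p): return np.concatenate([proj("scene",tr(p,l))[0]-uv for uv,l in O4]+[2*(proj("top",tr(p,(25,-40,2)))[0]-tc),2*(proj("top",tr(p,(0,-40,2)))[0]-te)[:1]]+[[.5*tr(p,(25,40,0))[2],.5*tr(p,(-25,40,0))[2]]])
r=least_squares(g,[450,0,20,-.3,0,.2]); p=r.x;print(np.round(p,3),np.round(r.fun,1))
R,_=cv2.Rodrigues(p[3:6]); print(R.round(3))
for l in [(25,40,0),(-25,40,0),(-25,-40,0),(25,-40,0),(0,0,25),(0,0,3)]: print(l,tr(p,l).round(1))
E
```

```text
[491.73806334 -35.41422417  26.        ] [463.88158139 -38.1495922   26.        ]
[490.79545203 -35.14927042  30.        ] [463.00213281 -37.87843619  30.        ]
[ 4.59492e+02 -3.28100e+00  1.61260e+01 -3.76000e-01  8.00000e-03
  1.77000e-01] [ 0.1 -0.2  0.4  0.5  0.3  0.2  0.3 -0.7 -0.3 -0.2  0.4  1.  -0.8  0.9
 -0.8  0.9 -0.1 -0.3  0.7  0.2  1.3]
[[ 0.984 -0.174 -0.025]
 [ 0.171  0.915  0.366]
 [-0.041 -0.365  0.93 ]]
(25, 40, 0) [477.2  37.6   0.5]
(-25, 40, 0) [427.9  29.    2.6]
(-25, -40, 0) [441.8 -44.1  31.8]
(25, -40, 0) [491.1 -35.6  29.7]
(0, 0, 25) [458.9   5.9  39.4]
(0, 0, 3) [459.4  -2.2  18.9]
```

>>> arm_command --increments '[[[5,1,0],0],[[4,1,0],0],[[0,0,0],0]]'

```text
t: 12.7
ee_pos: [464.9, 24.0, 63.3]
orientation: [-2.401, 1.959, -0.01]
ft_force: [-0.4, 0.6, 0.5]
width: 26.6
```

```bash
python3 to.py 459 4 10.5 -1.38
```

```text
pos [464.9  24.   63.3] yaw -1.369 zaxis [ 0.032  0.029 -0.999] w 26.6 F [-0.4  0.6  0.5] t 12.7 q [0.01 0.41 2.09 0.05 0.61 1.33]
delta cm tool [1.96 1.17 5.2 ] turn deg 0.65
```

>>> arm_command --increments '[[[2.4,1,1],0.6],[[0,0,0],0],[[0.2,0.5,1],0],[[0,0,0],0]]'

```text
t: 13.1
ee_pos: [455.2, -3.8, 39.8]
orientation: [-2.387, 1.977, -0.007]
ft_force: [-0.6, 0.5, 1.0]
width: 26.3
```

```bash
python3 to.py 459.5 4.5 10.5 -1.38
```

```text
pos [455.2  -3.8  39.8] yaw -1.383 zaxis [ 0.031  0.03  -0.999] w 26.3 F [-0.6  0.5  1. ] t 13.1 q [-0.06  0.45  2.11  0.06  0.55  1.28]
delta cm tool [-0.66 -0.48  2.96] turn deg -0.16
```

>>> arm_command --increments '[[[-0.9,-0.6,0.3],0],[[0,0,0],0]]'

```text
t: 13.3
ee_pos: [460.4, 8.4, 37.1]
orientation: [-2.387, 1.976, -0.007]
ft_force: [-0.4, 0.1, -0.0]
width: 26.3
```

```bash
python3 to.py 459.5 4.5 10.5 -1.38; python3 - <<'E'
from h import *
im=get_image("scene"); cv2.imwrite("pics/s7.png",im[:,:,::-1]); crop("pics/s7.png",260,170,350,250,8,"pics/s7c.png")
E
```

```text
pos [460.4   8.4  37.1] yaw -1.383 zaxis [ 0.031  0.03  -0.999] w 26.3 F [-0.4  0.1 -0. ] t 13.3 q [-0.03  0.46  2.1   0.06  0.55  1.3 ]
delta cm tool [0.43 0.25 2.65] turn deg -0.15
```

View pics/s7c.png

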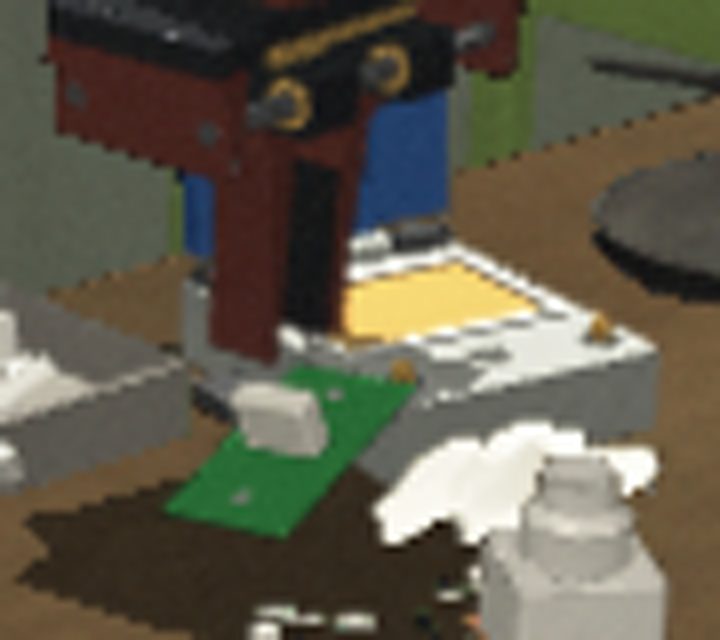

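>>> arm_command --increments '[[[0.3,0.5,2.2],0],[[0,0,0],0],[[0.1,0.2,0.9],0],[[0,0,0],0]]'

```text
t: 13.75
ee_pos: [457.5, 5.7, 6.9]
orientation: [-2.389, 1.97, -0.012]
ft_force: [-0.0, -0.1, 0.7]
width: 26.2
```

```bash
python3 to.py 459.5 4.5 10.5 -1.38
```

```text
pos [457.5   5.7   6.9] yaw -1.379 zaxis [ 0.035  0.03  -0.999] w 26.2 F [-0.  -0.1  0.7] t 13.75 q [-0.04  0.52  2.12  0.07  0.47  1.28]
delta cm tool [ 0.14 -0.18 -0.36] turn deg 0.07
```

>>> arm_command --increments '[[[0,0,0],0],[[0,0,0],0],[[0,0,0],0],[[0,0,0],0],[[0,0,0],0]]' --gripper 0

```text
t: 14.25
ee_pos: [458.2, 5.7, 8.6]
orientation: [-2.388, 1.97, -0.014]
ft_force: [-1.1, 0.3, 1.6]
width: 14.8
```

```bash
python3 to.py 459.5 4.5 10.5 -1.38; python3 - <<'E'
from h import *
im=get_image("scene"); cv2.imwrite("pics/s8.png",im[:,:,::-1]); crop("pics/s8.png",260,170,350,250,8,"pics/s8c.png")
E
```

```text
pos [458.2   5.7   8.6] yaw -1.379 zaxis [ 0.036  0.03  -0.999] w 14.8 F [-1.1  0.3  1.6] t 14.25 q [-0.04  0.52  2.12  0.07  0.47  1.28]
delta cm tool [ 0.14 -0.11 -0.19] turn deg 0.05
```

View pics/s8c.png

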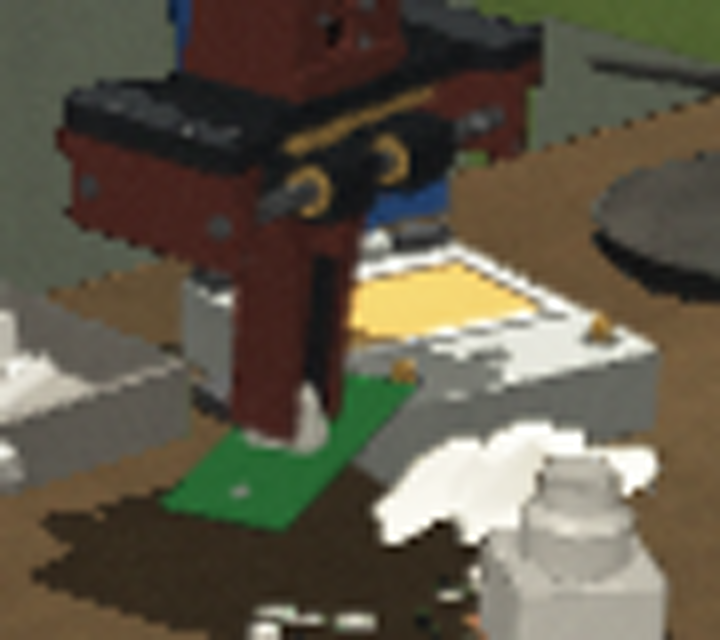

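>>> arm_command --increments '[[[0,0,-0.2],0],[[0,0,-0.3],0],[[0,0,-0.3],0],[[0,0,-0.3],0],[[0,0,-0.3],0]]'

```text
t: 14.8
ee_pos: [458.3, 5.1, 23.5]
orientation: [-2.387, 1.969, -0.015]
ft_force: [-0.8, 1.0, 0.1]
width: 12.5
```

```bash
python3 to.py 459.5 4.5 10.5 -1.38; python3 - <<'E'
from h import *
im=get_image("scene"); cv2.imwrite("pics/s9.png",im[:,:,::-1]); crop("pics/s9.png",260,170,350,250,8,"pics/s9c.png")
E
```

```text
pos [458.3   5.1  23.5] yaw -1.379 zaxis [ 0.037  0.03  -0.999] w 12.5 F [-0.8  1.   0.1] t 14.8 q [-0.04  0.49  2.12  0.06  0.5   1.29]
delta cm tool [ 0.11 -0.05  1.3 ] turn deg 0.06
```

View pics/s9c.png

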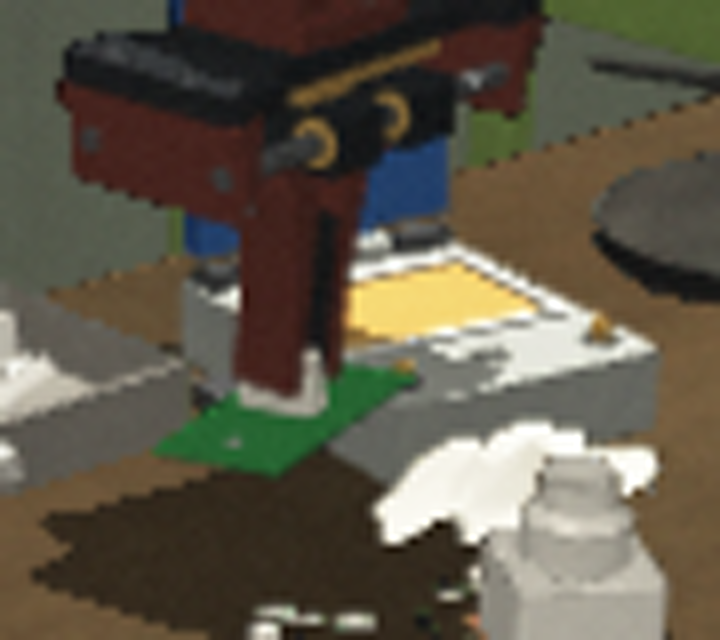

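>>> arm_command --increments '[[[0,0,-1],0],[[0,0,-2],0],[[0,0,-2],0],[[0,0,-1],0],[[0,0,0],0]]'

```text
t: 15.35
ee_pos: [455.6, 3.2, 87.4]
orientation: [-2.388, 1.97, -0.015]
ft_force: [0.1, 0.0, -0.0]
width: 12.2
```

```bash
python3 to.py 503.9 -101.1 70 -1.76; python3 - <<'E'
from h import *
im=get_image("scene"); cv2.imwrite("pics/s10.png",im[:,:,::-1]); crop("pics/s10.png",260,150,350,230,8,"pics/s10c.png")
E
```

```text
pos [455.6   3.2  87.4] yaw -1.379 zaxis [ 0.037  0.03  -0.999] w 12.2 F [ 0.1  0.  -0. ] t 15.35 q [-0.04  0.35  2.1   0.05  0.66  1.3 ]
delta cm tool [11.2  -2.69  1.6 ] turn deg 21.82
```

View pics/s10c.png

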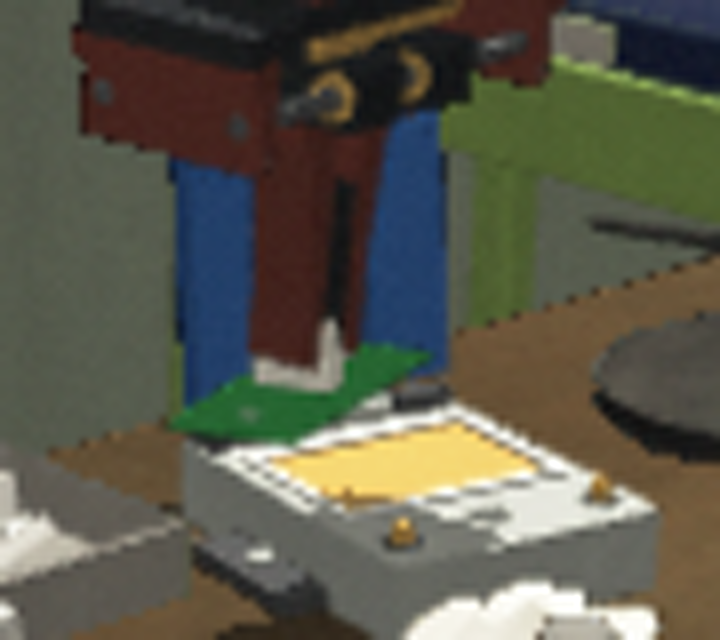

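```bash
cat > fitsheet.py <<'E'
from fit import *
def E8(u,v,o): return np.array([(u+.5)/8-.5+o[0],(v+.5)/8-.5+o[1]])
def fs(obs,x0,zfix=None):
    def f(p):
        c,s=np.cos(p[3]),np.sin(p[3]); 
        r=[proj("scene",[p[0]+c*l[0]-s*l[1],p[1]+s*l[0]+c*l[1],p[2]+l[2]])[0]-uv for uv,l in obs]
        if zfix is not None: r.append([(p[2]-zfix)*1.0])
        return np.concatenate(r)
    r=least_squares(f,x0); print(r.x.round(2),np.round(r.fun,1)); return r.x
E
python3 - <<'E'
from fitsheet import *
o=(260,150)
obs=[(E8(172,425,o),(25,40,1.5)),(E8(290,440,o),(-25,40,1.5)),(E8(437,352,o),(-25,-40,1.5)),(E8(255,384,o),(15,6,3)),(E8(325,392,o),(-15,6,3)),(E8(343,384,o),(-15,-6,3))]
fs(obs,[456,3,90,.19]); 
for z in (88,92,96): fs(obs,[456,3,90,.19],z)
E
```

```text
[ 4.5979e+02 -2.4300e+00  9.2710e+01  2.4000e-01] [-0.9 -2.4  1.2 -0.2 -1.   2.2 -0.7 -0.7  0.6  0.7  0.8  0.4]
[ 4.6902e+02 -1.1690e+01  8.8020e+01  2.4000e-01] [-0.7 -2.4  1.1 -0.2 -1.2  2.3 -0.5 -0.6  0.5  0.7  0.7  0.4  0. ]
[ 4.6118e+02 -3.8300e+00  9.2000e+01  2.4000e-01] [-0.9 -2.4  1.2 -0.2 -1.   2.2 -0.6 -0.6  0.6  0.7  0.7  0.4  0. ]
[4.5335e+02 4.0400e+00 9.5980e+01 2.5000e-01] [-1.  -2.4  1.3 -0.1 -0.9  2.1 -0.7 -0.7  0.6  0.7  0.8  0.4 -0. ]
```

>>> arm_command --increments '[[[1.5,0,0],2],[[3,-0.3,0],5],[[3,-1,0],5],[[3,-1.3,0],5],[[2,-1.4,0],5],[[0.5,-0.5,0],2],[[0,0,0],0]]'

```text
t: 16.1
ee_pos: [503.6, -130.7, 79.0]
orientation: [-1.912, 2.44, 0.012]
ft_force: [0.3, -0.1, -0.6]
width: 12.1
```

```bash
python3 to.py 503.5 -100.7 40 -1.76
```

```text
pos [ 503.6 -130.7   79. ] yaw -1.812 zaxis [ 0.028  0.032 -0.999] w 12.1 F [ 0.3 -0.1 -0.6] t 16.1 q [-0.3   0.45  1.95  0.06  0.72  1.47]
delta cm tool [-2.76  0.81  4.  ] turn deg -2.97
```

>>> arm_command --increments '[[[-1.5,0.4,0],-1.5],[[-1.2,0.3,0],-1.5],[[-0.2,0,0],0],[[0,0,0],0]]'

```text
t: 16.5
ee_pos: [500.0, -94.6, 78.7]
orientation: [-1.99, 2.379, 0.017]
ft_force: [-0.0, -0.8, -0.4]
width: 12.1
```

```bash
python3 to.py 503.5 -100.7 40 -1.76; python3 - <<'E'
from h import *
im=get_image("scene"); cv2.imwrite("pics/s11.png",im[:,:,::-1]); crop("pics/s11.png",260,150,360,230,8,"pics/s11c.png")
E
```

```text
pos [500.  -94.6  78.7] yaw -1.748 zaxis [ 0.024  0.034 -0.999] w 12.1 F [-0.  -0.8 -0.4] t 16.5 q [-0.24  0.44  1.98  0.06  0.71  1.47]
delta cm tool [ 0.68 -0.39  3.86] turn deg 0.68
```

View pics/s11c.png

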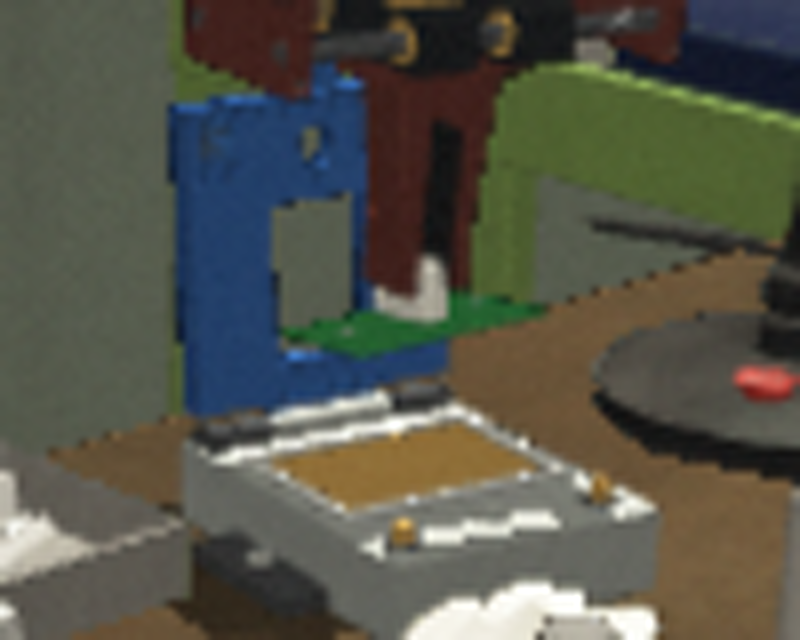

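>>> arm_command --increments '[[[0.7,-0.3,1],0.7],[[0,0,1.5],0],[[0,0,1],0],[[0,0,0.5],0],[[0,0,0],0]]'

```text
t: 17.05
ee_pos: [503.5, -102.2, 36.0]
orientation: [-1.974, 2.392, 0.015]
ft_force: [0.2, -1.0, 0.5]
width: 11.9
```

```bash
python3 to.py 503.5 -100.7 30 -1.76; python3 - <<'E'
from h import *
im=get_image("scene"); cv2.imwrite("pics/s12.png",im[:,:,::-1]); crop("pics/s12.png",270,170,360,240,8,"pics/s12c.png")
E
```

```text
pos [ 503.5 -102.2   36. ] yaw -1.762 zaxis [ 0.025  0.033 -0.999] w 11.9 F [ 0.2 -1.   0.5] t 17.05 q [-0.25  0.52  1.98  0.06  0.63  1.46]
delta cm tool [-0.13  0.04  0.61] turn deg -0.09
```

View pics/s12c.png

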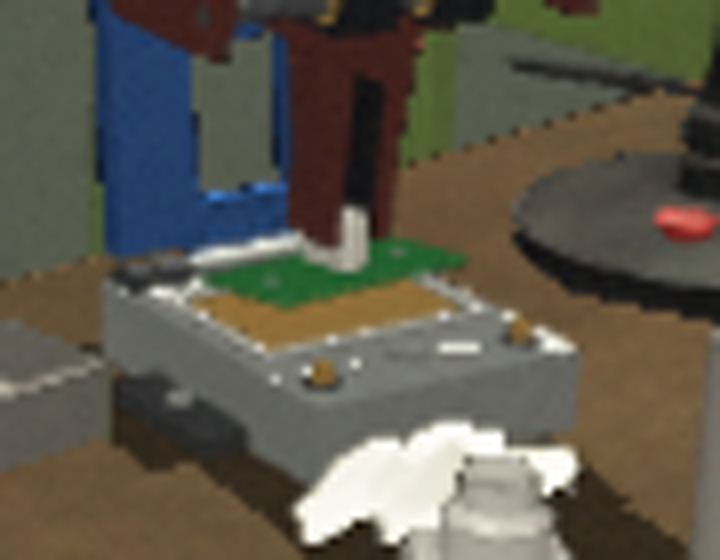

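```bash
python3 - <<'E'
from fitsheet import *
o=(270,170)
obs=[(E8(203,280,o),(25,40,1.5)),(E8(300,306,o),(-25,40,1.5)),(E8(468,262,o),(-25,-40,1.5))]
for z in (38,42,46): fs(obs,[503,-101,z,-.19],z)
E
```

```text
[ 5.1141e+02 -1.1313e+02  3.8030e+01 -5.0000e-02] [ 0.3 -1.   0.2  0.8 -0.5  0.3  0. ]
[ 5.0418e+02 -1.0534e+02  4.2020e+01 -4.0000e-02] [ 0.2 -1.   0.2  0.8 -0.4  0.2  0. ]
[ 4.9695e+02 -9.7550e+01  4.6000e+01 -4.0000e-02] [ 0.  -1.   0.2  0.8 -0.3  0.1  0. ]
```

>>> arm_command --increments '[[[-0.2,0,0.6],0],[[0,0,0.2],0],[[0,0,0],0]]'

```text
t: 17.4
ee_pos: [505.0, -100.2, 28.4]
orientation: [-1.973, 2.392, 0.012]
ft_force: [-0.3, 0.5, 0.3]
width: 11.5
```

```bash
python3 to.py 503.5 -100.7 27 -1.76; python3 - <<'E'
from h import *
im=get_image("scene"); cv2.imwrite("pics/s13.png",im[:,:,::-1]); crop("pics/s13.png",270,170,360,240,8,"pics/s13c.png")
E
```

```text
pos [ 505.  -100.2   28.4] yaw -1.762 zaxis [ 0.027  0.032 -0.999] w 11.5 F [-0.3  0.5  0.3] t 17.4 q [-0.24  0.53  1.98  0.07  0.61  1.46]
delta cm tool [0.08 0.14 0.14] turn deg -0.11
```

View pics/s13c.png

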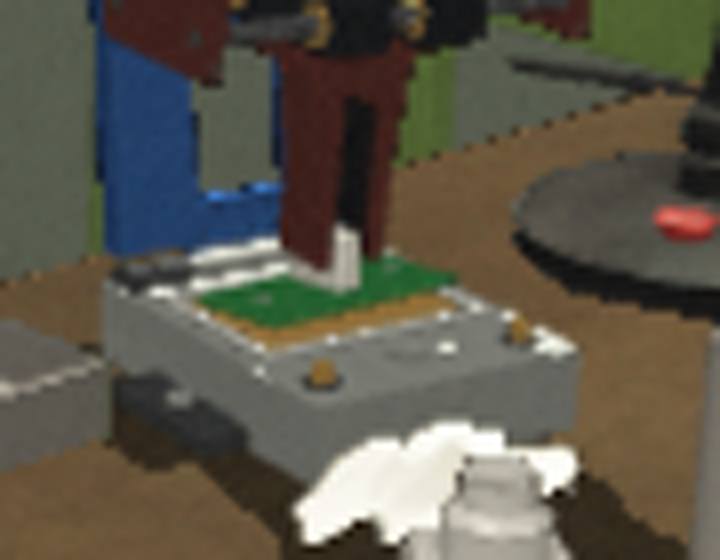

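```bash
python3 - <<'E'
from fitsheet import *
def pr(p,l):
    c,s=np.cos(p[2]),np.sin(p[2]); return (proj("scene",[p[0]+c*l[0]-s*l[1],p[1]+s*l[0]+c*l[1],l[2]])[0]-[270,170]+.5)*8
for z in (31.5,35,38): print(z,[pr((503.9,-101.1,-.19),l+(z,)).round() for l in [(25,40),(-25,40),(-25,-40)]])
E
```

```text
31.5 [array([194., 300.]), array([273., 346.]), array([459., 305.])]
35 [array([195., 291.]), array([274., 336.]), array([460., 296.])]
38 [array([195., 283.]), array([274., 328.]), array([460., 288.])]
```

>>> arm_command --increments '[[[0.1,0.1,0.5],0],[[0,0,0.2],0]]'

```text
t: 17.65
ee_pos: [503.8, -100.4, 22.7]
orientation: [-1.973, 2.391, 0.013]
ft_force: [-6.8, -1.1, 24.7]
width: 11.7
```

>>> arm_command --increments '[[[0,0,0.3],0],[[0,0,0.1],0]]'

```text
t: 17.85
ee_pos: [505.0, -100.7, 22.0]
orientation: [-1.973, 2.389, 0.009]
ft_force: [-2.0, -0.6, 3.4]
width: 11.7
```

>>> arm_command --increments '[[[0,0,0],0],[[0,0,0],0],[[0,0,0],0],[[0,0,-0.5],0],[[0,0,-3],0],[[0,0,-5],0],[[0,0,-5],0],[[0,0,0],0]]' --gripper 0.4

```text
t: 18.65
ee_pos: [500.1, -105.0, 160.7]
orientation: [-1.974, 2.391, 0.014]
ft_force: [0.9, 0.5, -0.3]
width: 35.2
```

```bash
python3 to.py 503.5 -100.7 27 -1.76; python3 - <<'E'
from h import *
im=get_image("scene"); cv2.imwrite("pics/s14.png",im[:,:,::-1]); crop("pics/s14.png",270,150,360,240,8,"pics/s14c.png")
E
```

```text
pos [ 500.1 -105.   160.7] yaw -1.761 zaxis [ 0.026  0.033 -0.999] w 35.2 F [ 0.9  0.5 -0.3] t 18.65 q [-0.26  0.3   1.93  0.05  0.9   1.48]
delta cm tool [1.000e-02 0.000e+00 1.338e+01] turn deg -0.05
```

View pics/s14c.png

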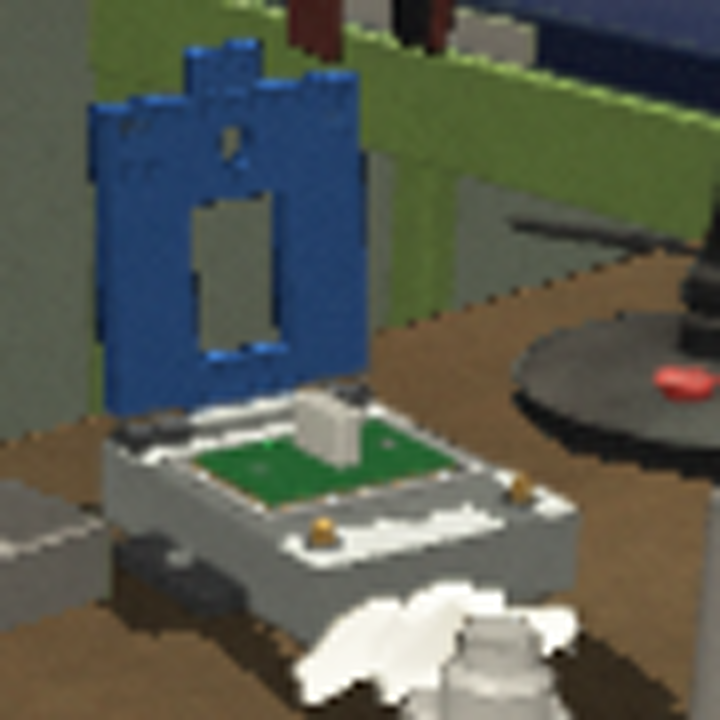

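>>> arm_command --increments '[[[0,0,-4],0],[[0,0,-4],0],[[0,-2,0],0],[[0,-4,0],0],[[0,-4,0],0],[[0,-4,0],0],[[0,-2,0],0],[[0,0,0],0]]' --gripper 0

```text
t: 19.5
ee_pos: [652.4, -136.7, 229.3]
orientation: [-1.982, 2.401, 0.041]
ft_force: [1.0, -0.2, -0.7]
width: 0.4
```

```bash
python3 to.py 661 -131 108 -1.76; python3 - <<'E'
from h import *
w=back("top",((372.5)/10-.5+295,(78.5)/10-.5+150),166)-[499,-100.2,0]; print(w, w[0]*.982-w[1]*.189)
E
```

```text
pos [ 652.4 -136.7  229.3] yaw -1.762 zaxis [ 0.005  0.038 -0.999] w 0.4 F [ 1.  -0.2 -0.7] t 19.5 q [-0.24  0.46  1.5   0.04  1.18  1.5 ]
delta cm tool [-0.25 -0.77 12.15] turn deg -0.09
[ 83.04855333 -15.58020174 166.        ] 84.49833749605861
```

>>> arm_command --increments '[[[0,0,4],0],[[0,0,4],0],[[0,0,3],0],[[0,0,0],0]]'

```text
t: 19.9
ee_pos: [647.5, -131.1, 111.2]
orientation: [-1.985, 2.405, 0.051]
ft_force: [-0.1, 0.4, 0.1]
width: 0.4
```

```bash
python3 to.py 479 -96 108 -1.76; python3 - <<'E'
from h import *
im=get_image("scene"); cv2.imwrite("pics/s15.png",im[:,:,::-1]); crop("pics/s15.png",260,130,360,230,7,"pics/s15c.png")
E
```

```text
pos [ 647.5 -131.1  111.2] yaw -1.762 zaxis [-0.003  0.04  -0.999] w 0.4 F [-0.1  0.4  0.1] t 19.9 q [-0.24  0.58  1.59  0.05  0.98  1.5 ]
delta cm tool [-0.23 17.21  0.51] turn deg -0.1
```

View pics/s15c.png

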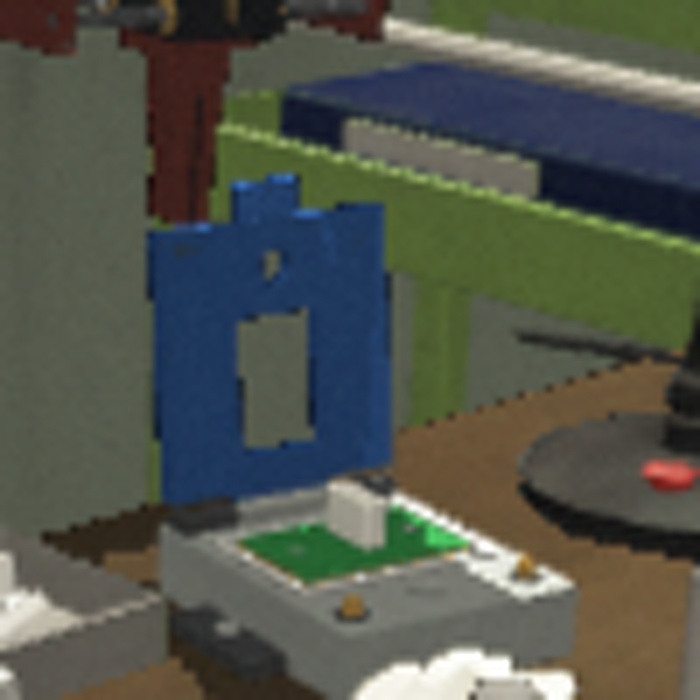

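>>> arm_command --increments '[[[0,1.5,0],0],[[0,2,0.1],0],[[0,2,0.1],0],[[0,2,0.1],0],[[0,2,0.1],0]]'

```text
t: 20.45
ee_pos: [557.9, -114.2, 117.9]
orientation: [-1.979, 2.397, 0.031]
ft_force: [0.9, -1.2, -0.5]
width: 0.4
```

```bash
python3 to.py 479 -96 108 -1.76
```

```text
pos [ 557.9 -114.2  117.9] yaw -1.761 zaxis [ 0.013  0.036 -0.999] w 0.4 F [ 0.9 -1.2 -0.5] t 20.45 q [-0.25  0.45  1.82  0.05  0.87  1.48]
delta cm tool [-0.26  8.1   0.95] turn deg -0.07
```

>>> arm_command --increments '[[[0,2,0.3],0],[[0,2,0.3],0],[[0,2,0.3],0],[[0,1,0.3],0]]'

```text
t: 20.85
ee_pos: [490.3, -101.2, 113.2]
orientation: [-1.973, 2.39, 0.012]
ft_force: [-0.8, -0.4, 0.5]
width: 0.3
```

```bash
python3 to.py 479 -96 108 -1.76;  python3 - <<'E'
from h import *
im=get_image("scene"); cv2.imwrite("pics/s16.png",im[:,:,::-1]); crop("pics/s16.png",260,130,360,230,7,"pics/s16c.png")
E
```

```text
pos [ 490.3 -101.2  113.2] yaw -1.761 zaxis [ 0.027  0.033 -0.999] w 0.3 F [-0.8 -0.4  0.5] t 20.85 q [-0.25  0.37  1.98  0.06  0.78  1.47]
delta cm tool [-0.27  1.22  0.51] turn deg -0.06
```

View pics/s16c.png

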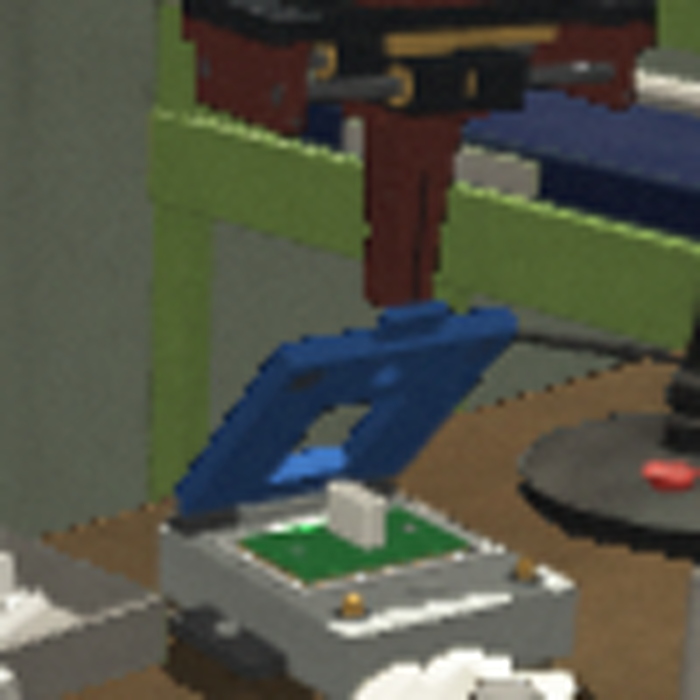

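>>> arm_command --increments '[[[0,2,0.5],0],[[0,2,0.3],0],[[0,0,0],0],[[0,0,0],0],[[0,0,0],0],[[0,0,0],0]]'

```text
t: 21.5
ee_pos: [457.0, -94.9, 108.7]
orientation: [-1.969, 2.385, -0.002]
ft_force: [-0.8, 0.0, 0.1]
width: 0.1
```

```bash
python3 to.py 479 -96 108 -1.76;  python3 - <<'E'
from h import *
im=get_image("scene"); cv2.imwrite("pics/s17.png",im[:,:,::-1]); crop("pics/s17.png",260,130,360,230,7,"pics/s17c.png")
E
```

```text
pos [457.  -94.9 108.7] yaw -1.761 zaxis [ 0.038  0.03  -0.999] w 0.1 F [-0.8  0.   0.1] t 21.5 q [-0.26  0.33  2.06  0.06  0.73  1.46]
delta cm tool [-0.3  -2.18  0.15] turn deg -0.06
```

View pics/s17c.png

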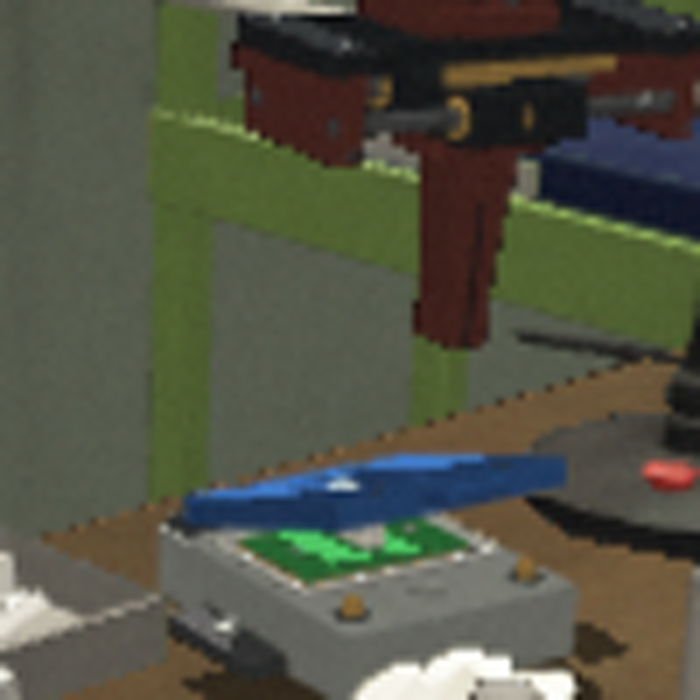

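>>> arm_command --increments '[[[-1,0,-3],0],[[-3,1.5,-3],0],[[-4,2,0],0],[[-4,2,0],0],[[-4,2,0],0],[[-4,2,0],0],[[-4,2,0],0],[[-3,1.5,0],0],[[-1,0.5,0],0],[[0,0,0],0]]' --gripper 0.6

```text
t: 22.55
ee_pos: [381.0, 216.0, 180.1]
orientation: [-1.958, 2.381, -0.007]
ft_force: [0.5, -1.3, 1.0]
width: 52.9
```

```bash
python3 to.py 374.3 238.8 100 -1.76;  python3 - <<'E'
from h import *
for n in ("scene","top"):
    im=get_image(n); cv2.imwrite(f"pics/{n}18.png",im[:,:,::-1])
crop("pics/scene18.png",220,150,360,270,5,"pics/s18c.png")
crop("pics/top18.png",295,150,365,225,10,"pics/t18c.png")
E
```

```text
pos [381.  216.  180.1] yaw -1.764 zaxis [ 0.048  0.033 -0.998] w 52.9 F [ 0.5 -1.3  1. ] t 22.55 q [0.48 0.15 2.08 0.01 0.85 2.24]
delta cm tool [-1.77  1.43  8.04] turn deg -0.25
```

View pics/s18c.png

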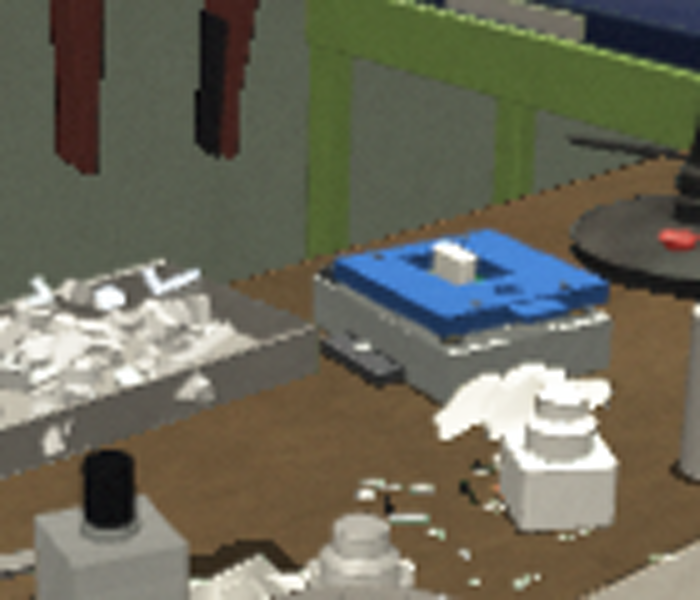

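View pics/t18c.png

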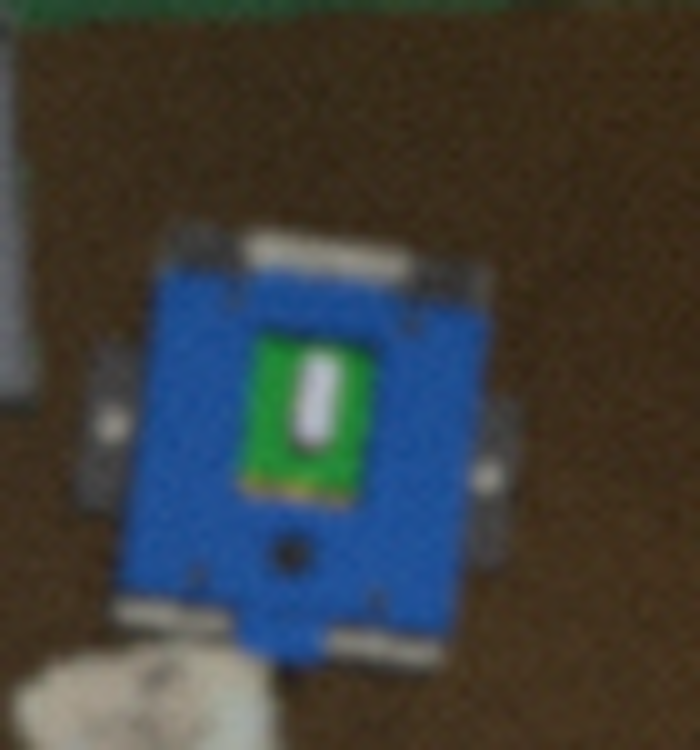

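```bash
python3 - <<'E'
from fit import *
print(back("top",T(291,553,J),47),back("scene",S(508,290),48))
c,s=np.cos(-.19),np.sin(-.19); print(499-45*c,-100.2-45*s)
crop("pics/scene18.png",300,190,345,225,16,"pics/s18d.png")
E
```

```text
[455.62352142 -91.81893188  47.        ] [453.67807449 -90.80944504  48.        ]
454.80980941972285 -91.70134972605747
```

View pics/s18d.png

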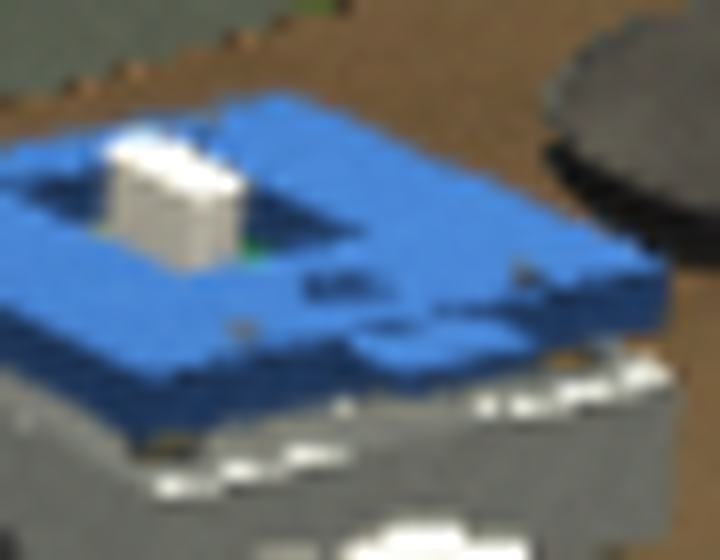

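>>> arm_command --increments '[[[-1,0.7,0],-8],[[-0.5,0.5,0],-8],[[0,0.2,0],-6],[[0,0,0],0]]'

```text
t: 23.05
ee_pos: [371.2, 227.3, 179.6]
orientation: [-2.386, 1.959, -0.026]
ft_force: [-0.5, 0.1, 0.3]
width: 52.8
```

```bash
python3 to.py 374.3 238.8 100 -1.32
```

```text
pos [371.2 227.3 179.6] yaw -1.374 zaxis [ 0.047  0.031 -0.998] w 52.8 F [-0.5  0.1  0.3] t 23.05 q [0.52 0.15 2.09 0.01 0.85 1.89]
delta cm tool [-0.89 -0.11  8.  ] turn deg -3.12
```

>>> arm_command --increments '[[[-0.4,0,-5],-2],[[0,0,0],0],[[-0.5,0,5],-1],[[0,0,0],0],[[0,0,-5],0],[[0,0,0],0],[[0,0,5],0],[[0,0,0],0]]'

```text
t: 23.85
ee_pos: [374.4, 231.5, 184.9]
orientation: [-2.408, 1.929, -0.03]
ft_force: [-0.9, -0.2, 0.3]
width: 52.7
```

```bash
python3 to.py 374.3 238.8 100 -1.32
```

```text
pos [374.4 231.5 184.9] yaw -1.35 zaxis [ 0.05   0.031 -0.998] w 52.7 F [-0.9 -0.2  0.3] t 23.85 q [0.53 0.14 2.07 0.   0.86 1.87]
delta cm tool [-0.55  0.32  8.5 ] turn deg -1.73
```

>>> arm_command --increments '[[[-0.8,0,5],-1],[[0,0,0],0],[[-0.2,0.3,3],0],[[0,0,0],0]]'

```text
t: 24.25
ee_pos: [377.4, 243.3, 114.2]
orientation: [-2.417, 1.914, -0.033]
ft_force: [0.5, -0.2, -0.6]
width: 52.7
```

```bash
python3 to.py 375.3 239.4 70 -1.32;  python3 - <<'E'
from h import *
im=get_image("scene"); cv2.imwrite("pics/s19.png",im[:,:,::-1]); crop("pics/s19.png",200,190,290,280,8,"pics/s19c.png")
E
```

```text
pos [377.4 243.3 114.2] yaw -1.339 zaxis [ 0.053  0.033 -0.998] w 52.7 F [ 0.5 -0.2 -0.6] t 24.25 q [0.55 0.28 2.11 0.   0.68 1.89]
delta cm tool [0.41 0.56 4.39] turn deg -1.09
```

View pics/s19c.png

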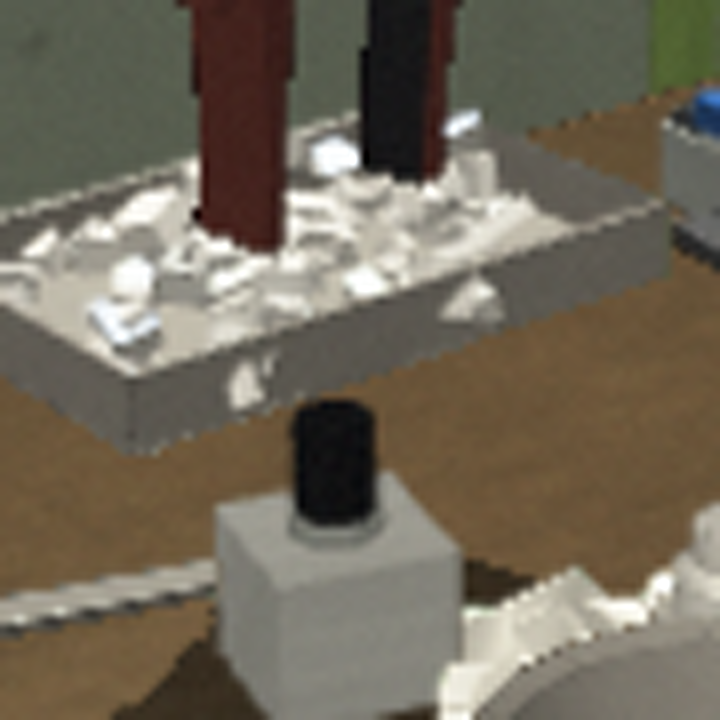

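>>> arm_command --increments '[[[0.4,0.5,4],-1],[[0,0,0],0]]'

```text
t: 24.5
ee_pos: [382.5, 242.9, 82.1]
orientation: [-2.422, 1.885, -0.042]
ft_force: [-0.2, -0.2, -0.5]
width: 52.8
```

```bash
python3 to.py 375.3 239.4 33 -1.32
```

```text
pos [382.5 242.9  82.1] yaw -1.322 zaxis [ 0.066  0.04  -0.997] w 52.8 F [-0.2 -0.2 -0.5] t 24.5 q [0.54 0.35 2.13 0.   0.58 1.86]
delta cm tool [0.27 1.14 4.83] turn deg -0.11
```

>>> arm_command --increments '[[[0.3,1.4,3.5],0],[[0,0,0],0]]'

```text
t: 24.7
ee_pos: [376.5, 240.3, 52.0]
orientation: [-2.413, 1.882, -0.047]
ft_force: [-0.5, -0.9, 0.0]
width: 52.8
```

```bash
python3 to.py 375.8 239.6 33 -1.32
```

```text
pos [376.5 240.3  52. ] yaw -1.324 zaxis [ 0.074  0.045 -0.996] w 52.8 F [-0.5 -0.9  0. ] t 24.7 q [0.54 0.4  2.17 0.   0.49 1.87]
delta cm tool [0.1  0.25 1.89] turn deg -0.21
```

>>> arm_command --increments '[[[0.1,0.5,2],0],[[0,0,0],0]]'

```text
t: 24.9
ee_pos: [378.4, 241.8, 38.1]
orientation: [-2.405, 1.878, -0.052]
ft_force: [-0.1, -1.0, 0.4]
width: 52.8
```

```bash
python3 to.py 376 239.8 33 -1.32
```

```text
pos [378.4 241.8  38.1] yaw -1.324 zaxis [ 0.082  0.049 -0.995] w 52.8 F [-0.1 -1.   0.4] t 24.9 q [0.54 0.43 2.17 0.   0.44 1.87]
delta cm tool [0.15 0.33 0.48] turn deg -0.26
```

>>> arm_command --increments '[[[0.1,0.5,0.4],0],[[0,0,0],0],[[0,0,0],0],[[0,0,0],0],[[0,0,0],0],[[0,0,0],0]]' --gripper 0

```text
t: 25.5
ee_pos: [380.1, 243.3, 42.1]
orientation: [-2.395, 1.871, -0.059]
ft_force: [0.8, 0.8, -1.2]
width: 21.1
```

```bash
python3 to.py 376 239.8 33 -1.32;  python3 - <<'E'
from h import *
im=get_image("scene"); cv2.imwrite("pics/s20.png",im[:,:,::-1]); crop("pics/s20.png",200,190,290,280,8,"pics/s20c.png")
E
```

```text
pos [380.1 243.3  42.1] yaw -1.325 zaxis [ 0.093  0.056 -0.994] w 21.1 F [ 0.8  0.8 -1.2] t 25.5 q [ 0.54  0.42  2.18 -0.    0.43  1.87]
delta cm tool [0.27 0.57 0.84] turn deg -0.27
```

View pics/s20c.png

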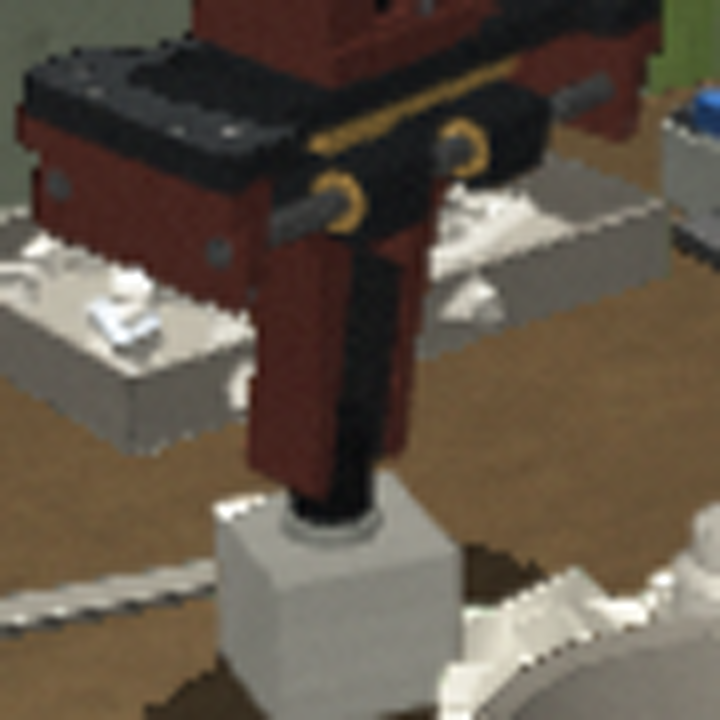

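>>> arm_command --increments '[[[0,0,-0.3],0],[[0,0,-1],0],[[0,0,-3],0],[[0,0,-4],0],[[0,0,-3],0],[[0,0,0],0]]'

```text
t: 26.15
ee_pos: [368.3, 236.2, 159.1]
orientation: [-2.397, 1.873, -0.058]
ft_force: [1.1, -0.3, -0.4]
width: 20.9
```

```bash
python3 to.py 454.8 -91.6 140 -1.32;  python3 - <<'E'
from h import *
im=get_image("scene"); cv2.imwrite("pics/s21.png",im[:,:,::-1]); crop("pics/s21.png",190,150,290,250,7,"pics/s21c.png")
E
```

```text
pos [368.3 236.2 159.1] yaw -1.325 zaxis [ 0.09   0.054 -0.994] w 20.9 F [ 1.1 -0.3 -0.4] t 26.15 q [ 0.54  0.16  2.13 -0.    0.74  1.87]
delta cm tool [33.94 -0.32  0.9 ] turn deg -0.28
```

View pics/s21c.png

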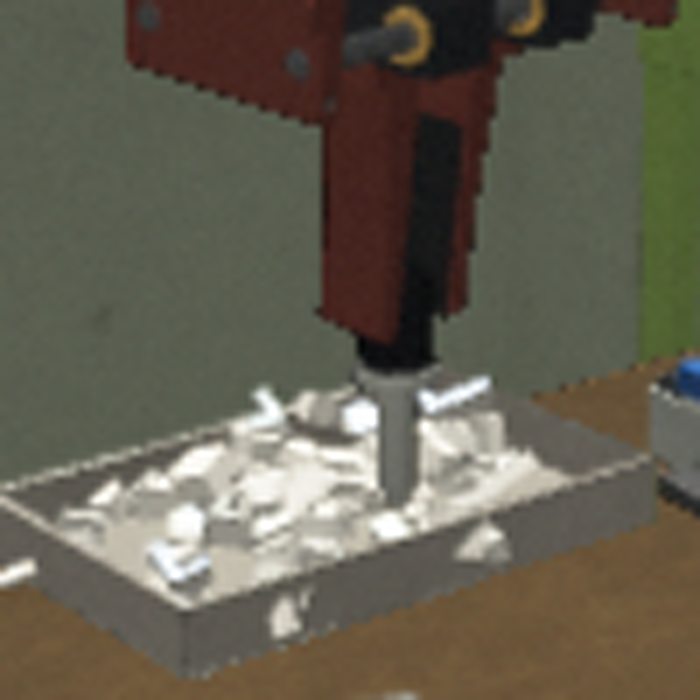

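>>> arm_command --increments '[[[1,0,0],0],[[3,0,0],0],[[4,0,0],0],[[4,0,0],0],[[4,0,0],0],[[4,0,0],0],[[4,0,0],0],[[3,0,0],0],[[2,0,0],0],[[0,0,0],0],[[0,0,0],0]]'

```text
t: 27.3
ee_pos: [430.6, -61.0, 134.1]
orientation: [-2.412, 1.882, -0.027]
ft_force: [-0.6, -0.0, -0.3]
width: 21.2
```

```bash
python3 to.py 460 -87 140 -1.32;  python3 - <<'E'
from h import *
for n in ("scene","top"):
    im=get_image(n); cv2.imwrite(f"pics/{n}22.png",im[:,:,::-1])
crop("pics/scene22.png",270,130,370,230,7,"pics/s22c.png")
E
```

```text
pos [430.6 -61.  134.1] yaw -1.324 zaxis [ 0.064  0.053 -0.997] w 21.2 F [-0.6 -0.  -0.3] t 27.3 q [-0.22  0.23  2.12  0.1   0.74  1.04]
delta cm tool [ 3.21 -2.26 -0.54] turn deg -0.23
```

View pics/s22c.png

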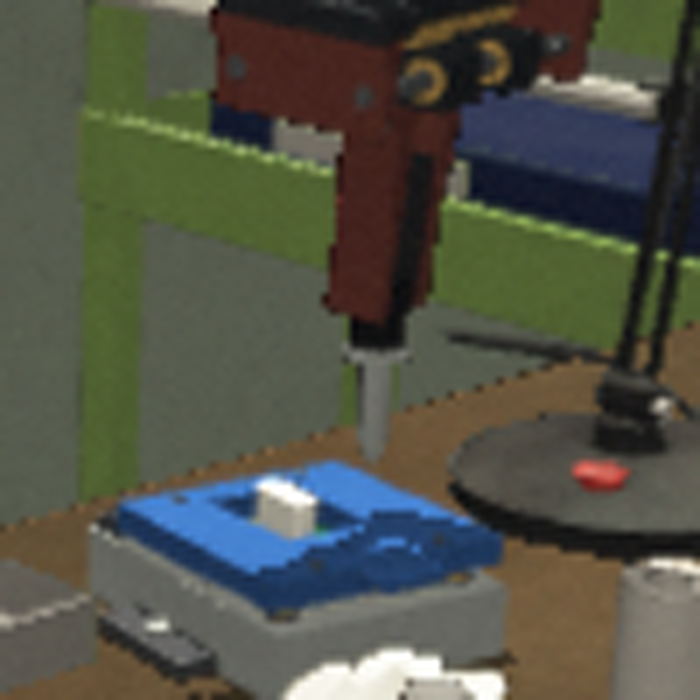

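```bash
cat > pin.py <<'E'
from fit import *
def Rv(v): return cv2.Rodrigues(np.array(v,float))[0]
Rg=Rv([-2.395,1.871,-.059]); eg=np.array([380.1,243.3,42.1]); loc=Rg.T@(np.array([374.3,238.8,4])-eg); ax=Rg.T@np.array([0,0,1.])
def now():
    o=get_obs(); R=Rv(o["orientation"]); return o["ee_pos"]+R@loc, R@ax, o
if __name__=="__main__":
    t,a,o=now(); print("tip",t.round(1),"axis",a.round(3),"off",(t-o["ee_pos"]).round(1),"F",o["ft_force"].round(1),"mom",o["moment"].round(2),"w",o["width"].round(1),"t",o["t"])
    R=Rv(o["orientation"]); d=np.array([454.8,-91.6,t[2]])-t; print("tool delta cm to hole axis",(R.T@d/10).round(2))
E
python3 pin.py; python3 - <<'E'
from pin import *
for z in (92,96,100): print(back("scene",((373.5)/7-.5+270,(460.5)/7-.5+130),z).round(1))
E
```

```text
[435.8 -74.6  92. ]
[428.1 -65.8  96. ]
[420.4 -57.1 100. ]Traceback (most recent call last):
  File "pin.py", line 7, in <module>
    t,a,o=now(); print("tip",t.round(1),"axis",a.round(3),"off",(t-o["ee_pos"]).round(1),"F",o["ft_force"].round(1),"mom",o["moment"].round(2),"w",o["width"].round(1),"t",o["t"])
                                                                                                                                                   ^^^^^^^^^^^^^^^^
AttributeError: 'float' object has no attribute 'round'
```

```bash
sed -i 's/o\["width"\].round(1)/o["width"]/' pin.py; python3 pin.py
```

```text
tip [424.  -64.9  96.6] axis [0.028 0.003 1.   ] off [ -6.9  -4.6 -37.9] F [ 0.2 -0.7 -0.6] mom [0.01 0.06 0.04] w 21.383215029905667 t 27.4
tool delta cm to hole axis [ 3.35 -2.33  0.06]
```

>>> arm_command --increments '[[[1.5,-1,0.2],0],[[1.5,-1,0.2],0],[[0.4,-0.4,0],0],[[0,0,0],0],[[0,0,0],0]]'

```text
t: 27.9
ee_pos: [466.1, -87.3, 130.5]
orientation: [-2.418, 1.874, -0.028]
ft_force: [-0.4, -0.7, -1.2]
width: 21.2
```

```bash
python3 pin.py
```

```text
tip [459.3 -91.9  92.6] axis [0.028 0.003 1.   ] off [ -6.8  -4.7 -37.9] F [-0.4 -0.7 -1.2] mom [-0.02  0.05 -0.02] w 21.19464358115926 t 27.9
tool delta cm to hole axis [-0.14  0.43 -0.03]
```

>>> arm_command --increments '[[[-0.1,0.5,1.5],0],[[0,0.2,1.3],0],[[0,0,0],0]]'

```text
t: 28.2
ee_pos: [460.9, -86.0, 102.0]
orientation: [-2.418, 1.873, -0.029]
ft_force: [-0.2, -0.1, -0.2]
width: 21.2
```

```bash
python3 pin.py;  python3 - <<'E'
from h import *
for n in ("scene","top"):
    im=get_image(n); cv2.imwrite(f"pics/{n}23.png",im[:,:,::-1])
crop("pics/scene23.png",290,150,350,220,10,"pics/s23c.png")
E
```

```text
tip [454.1 -90.7  64.1] axis [0.027 0.004 1.   ] off [ -6.8  -4.7 -37.9] F [-0.2 -0.1 -0.2] mom [-0.02  0.09  0.02] w 21.19493950210745 t 28.2
tool delta cm to hole axis [ 0.11 -0.05 -0.  ]
```

View pics/s23c.png

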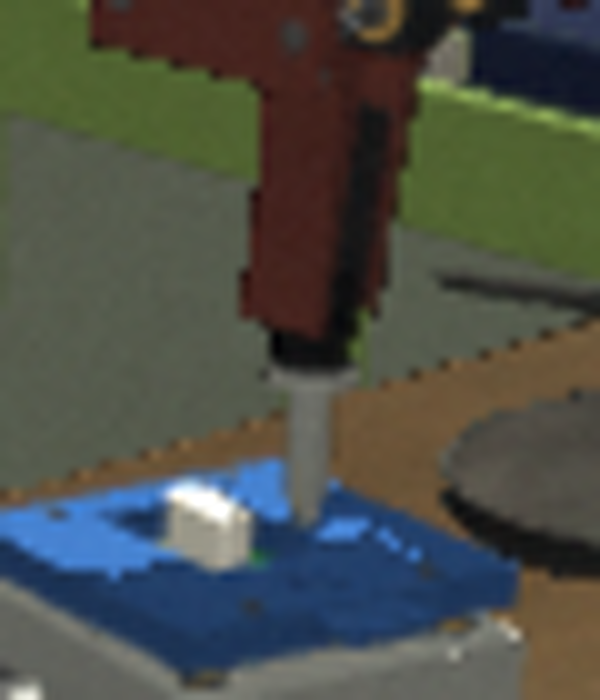

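```bash
python3 - <<'E'
from h import *
def c(X): return ((proj("scene",X)[0]-[290,150]+.5)*10).round(0)
print(c((454.1,-90.7,64.1)),c((454.8,-91.6,64.1)),c((454.8,-91.6,49)),c((459,-91.6,64)),c((454.8,-86,64)))
crop("pics/top23.png",295,150,365,225,10,"pics/t23c.png")
E
```

```text
[319. 525.] [319. 524.] [316. 576.] [308. 520.] [305. 529.]
```

View pics/t23c.png

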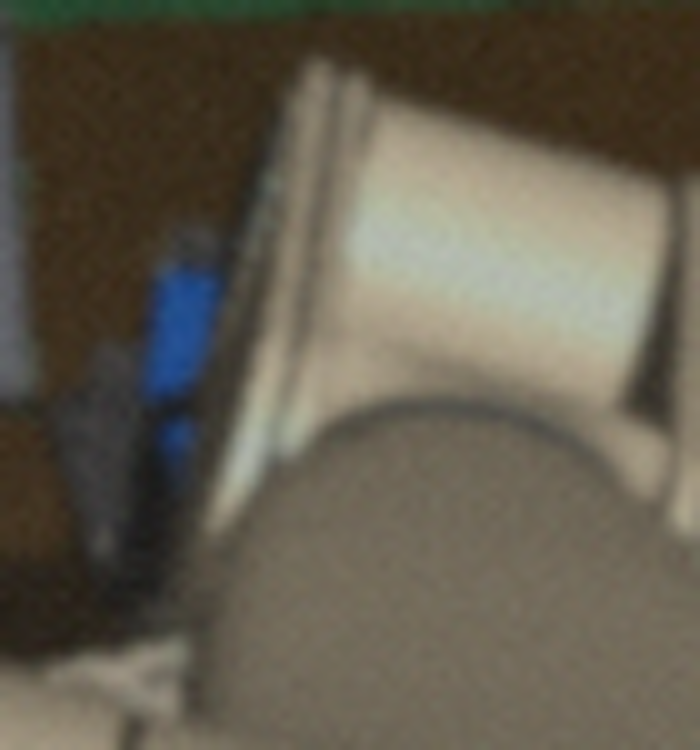

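>>> arm_command --increments '[[[0.3,0.3,0.8],0],[[0,0,0],0]]'

```text
t: 28.5
ee_pos: [461.0, -89.7, 95.5]
orientation: [-2.417, 1.871, -0.035]
ft_force: [0.3, -0.5, -0.6]
width: 21.5
```

```bash
sed -i 's/454.8,-91.6,t/453.3,-93.1,t/' pin.py; python3 pin.py
```

```text
tip [454.3 -94.5  57.5] axis [0.023 0.005 1.   ] off [ -6.6  -4.7 -37.9] F [ 0.3 -0.5 -0.6] mom [-0.03  0.01 -0.06] w 21.51771370859253 t 28.5
tool delta cm to hole axis [-0.16  0.07 -0.  ]
```

>>> arm_command --increments '[[[-0.1,0.15,1],0],[[0,0,0],0]]'

```text
t: 28.7
ee_pos: [460.3, -88.8, 85.1]
orientation: [-2.417, 1.872, -0.037]
ft_force: [-0.6, 0.3, -0.8]
width: 20.9
```

```bash
python3 pin.py; python3 - <<'E'
from h import *
im=get_image("scene"); cv2.imwrite("pics/s24.png",im[:,:,::-1])
crop("pics/s24.png",290,160,350,220,11,"pics/s24c.png")
E
```

```text
tip [453.7 -93.5  47.2] axis [0.022 0.005 1.   ] off [ -6.6  -4.7 -37.9] F [-0.6  0.3 -0.8] mom [0.01 0.07 0.  ] w 20.860547555139064 t 28.7
tool delta cm to hole axis [-0.05  0.03 -0.  ]
```

View pics/s24c.png

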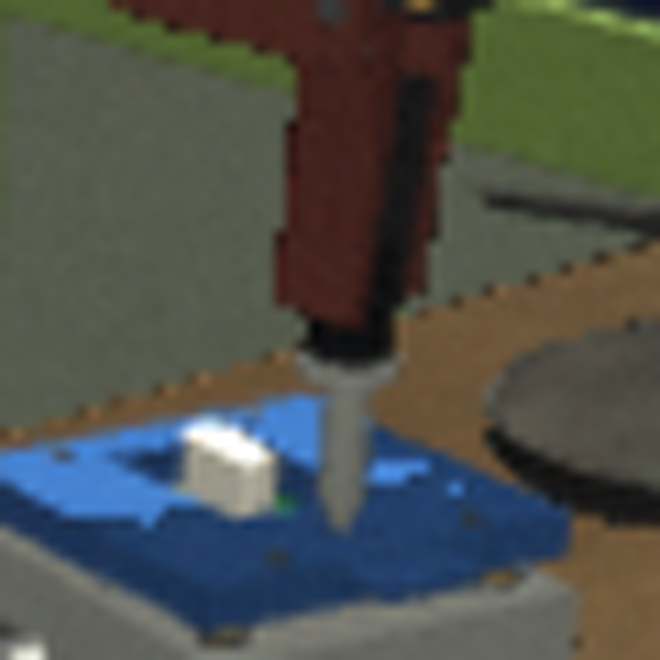

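>>> arm_command --increments '[[[0,0.1,1],0],[[0,0,0],0]]'

```text
t: 28.95
ee_pos: [460.5, -88.6, 75.0]
orientation: [-2.416, 1.871, -0.038]
ft_force: [-0.8, -0.3, -1.7]
width: 21.3
```

```bash
python3 pin.py
```

```text
tip [453.9 -93.4  37. ] axis [0.021 0.005 1.   ] off [ -6.6  -4.7 -37.9] F [-0.8 -0.3 -1.7] mom [-0.04  0.2   0.03] w 21.260078745463396 t 28.95
tool delta cm to hole axis [-0.04  0.05 -0.  ]
```

>>> arm_command --increments '[[[0,0.1,1.2],0],[[0,0,0],0]]'

```text
t: 29.15
ee_pos: [459.8, -88.1, 61.7]
orientation: [-2.417, 1.871, -0.036]
ft_force: [-0.2, -0.3, -0.6]
width: 20.8
```

```bash
python3 pin.py
```

```text
tip [453.2 -92.8  23.7] axis [0.022 0.005 1.   ] off [ -6.6  -4.7 -37.9] F [-0.2 -0.3 -0.6] mom [-0.04  0.19  0.01] w 20.790173408656333 t 29.15
tool delta cm to hole axis [ 0.03 -0.   -0.  ]
```

>>> arm_command --increments '[[[0,0.1,1],0],[[0,0,0],0]]'

```text
t: 29.35
ee_pos: [459.3, -87.8, 50.4]
orientation: [-2.417, 1.872, -0.036]
ft_force: [-0.7, 0.0, -0.8]
width: 21.2
```

```bash
python3 pin.py
```

```text
tip [452.7 -92.5  12.5] axis [0.023 0.005 1.   ] off [ -6.6  -4.7 -37.9] F [-0.7  0.  -0.8] mom [-0.06  0.12 -0.02] w 21.23784746013815 t 29.35
tool delta cm to hole axis [ 0.07 -0.04  0.  ]
```

>>> arm_command --increments '[[[0,0,0.4],0],[[0,0,0.2],0]]'

```text
t: 29.55
ee_pos: [459.6, -87.6, 44.0]
orientation: [-2.418, 1.871, -0.035]
ft_force: [-4.3, -1.3, 6.2]
width: 21.2
```

```bash
python3 pin.py
```

```text
tip [452.9 -92.3   6.1] axis [0.023 0.005 1.   ] off [ -6.6  -4.7 -37.9] F [-4.3 -1.3  6.2] mom [-0.33  0.79  0.01] w 21.16153229162356 t 29.55
tool delta cm to hole axis [ 0.08 -0.02 -0.  ]
```

>>> arm_command --increments '[[[0.05,0.1,0.4],0],[[0,0,0.3],0]]'

```text
t: 29.75
ee_pos: [460.6, -87.4, 40.3]
orientation: [-2.415, 1.871, -0.037]
ft_force: [-10.0, 2.7, 42.5]
width: 21.1
```

```bash
python3 pin.py; python3 - <<'E'
from h import *
im=get_image("scene"); cv2.imwrite("pics/s25.png",im[:,:,::-1])
crop("pics/s25.png",280,160,350,230,10,"pics/s25c.png")
E
python3 pin.py
```

```text
tip [454.1 -92.1   2.3] axis [0.021 0.004 1.   ] off [ -6.5  -4.7 -38. ] F [-10.    2.7  42.5] mom [0.68 1.53 0.11] w 21.121413672984573 t 29.75
tool delta cm to hole axis [ 0.08  0.1  -0.01]
tip [454.2 -92.1   2.4] axis [0.02  0.004 1.   ] off [ -6.5  -4.7 -38. ] F [-10.3   3.4  33.6] mom [0.78 1.22 0.18] w 21.338905340826233 t 29.8
tool delta cm to hole axis [ 0.07  0.12 -0.01]
```

View pics/s25c.png

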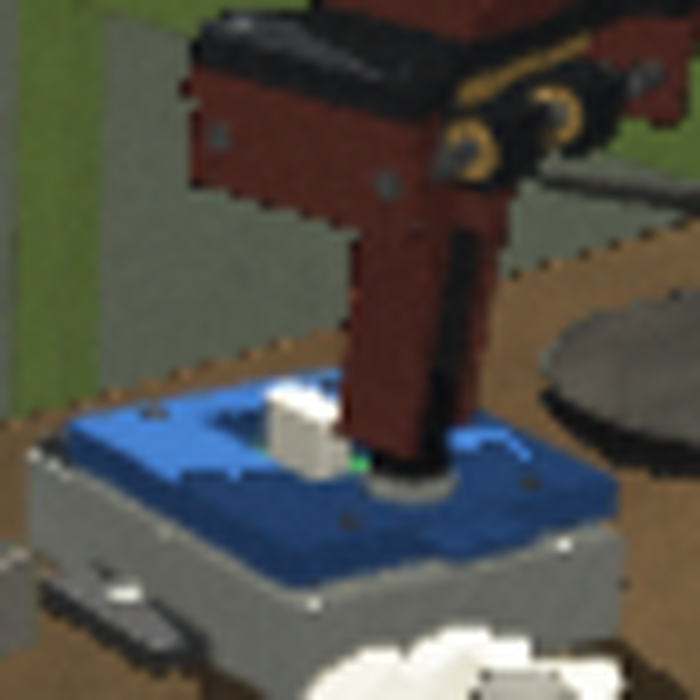

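>>> arm_command --increments '[[[0,0.1,0.25],0]]'

```text
t: 29.9
ee_pos: [460.9, -87.4, 40.1]
orientation: [-2.414, 1.869, -0.04]
ft_force: [-9.3, 2.1, 39.5]
width: 21.2
```

```bash
python3 pin.py; python3 - <<'E'
from h import *
for i in range(6): get_image("top"); 
E
python3 pin.py
```

```text
tip [454.5 -92.1   2.2] axis [0.018 0.003 1.   ] off [ -6.4  -4.7 -38. ] F [-9.3  2.1 39.5] mom [0.71 1.27 0.16] w 21.233063849300972 t 29.9
tool delta cm to hole axis [ 0.07  0.14 -0.01]
tip [454.6 -92.    2.1] axis [0.018 0.004 1.   ] off [ -6.4  -4.7 -38. ] F [-9.6  3.5 35.6] mom [0.74 1.18 0.19] w 21.311450678874703 t 30.2
tool delta cm to hole axis [ 0.07  0.15 -0.02]
```

>>> arm_command --increments '[[[0,0.1,0.12],0]]'

```text
t: 30.3
ee_pos: [461.0, -87.4, 40.6]
orientation: [-2.413, 1.868, -0.043]
ft_force: [-2.5, 1.4, 12.1]
width: 21.1
```

```bash
python3 pin.py; python3 - <<'E'
from h import *
for i in range(9): get_image("top")
im=get_image("scene"); cv2.imwrite("pics/s26.png",im[:,:,::-1])
crop("pics/s26.png",280,160,350,230,10,"pics/s26c.png")
E
python3 pin.py
```

```text
tip [454.6 -92.1   2.6] axis [0.015 0.003 1.   ] off [ -6.3  -4.7 -38. ] F [-2.5  1.4 12.1] mom [0.42 0.53 0.05] w 21.058989328670254 t 30.3
tool delta cm to hole axis [ 0.07  0.15 -0.02]
tip [454.7 -92.1   2.4] axis [0.016 0.003 1.   ] off [ -6.4  -4.7 -38. ] F [-5.1  3.2 22.9] mom [0.58 0.76 0.15] w 21.42761452296817 t 30.8
tool delta cm to hole axis [ 0.07  0.16 -0.02]
```

View pics/s26c.png

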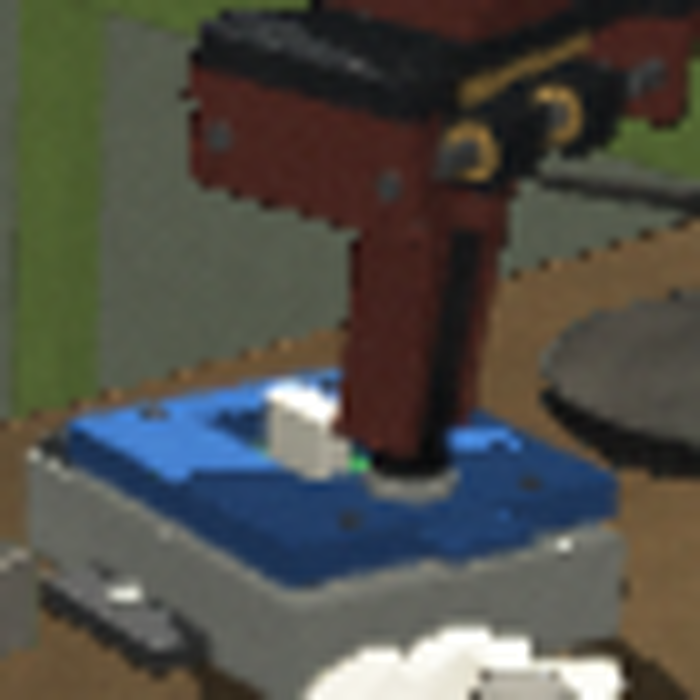

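```bash
python3 - <<'E'
from workcell import *
print(close_job()); o=get_obs(); print(o["t"],o["ft_force"],o["width"])
E
```

```text
the job is handed in; nothing more can be done
None
the job is handed in; nothing more can be done
```

The job is handed in at about 31 s of the 72 s. The sheet is in the pocket, the upper half is shut, and the gripper is still pressing the pin down by its knob. No verdict was reported.

**What happened**
- **Sheet dropped once:** my first grip caught only the top few millimetres of the rib, and the sheet fell, leaning against the left edge of the mould. I re-gripped it there and laid it in the pocket. The picture after letting go showed it flat inside the lips.
- **Upper half:** I pulled it over from behind until it sank onto the plungers by itself, and pictures showed it down before I fetched the pin.
- **Pin:** it went in with almost no side force until the collar met the upper half.

**Last checks**
- **Push:** 23 N steady on the tool over the last half second, with the gripper 21 mm open on the 22 mm knob. It peaked at 42.5 N on the way.
- **Pin:** tilt about 0.02 rad, and tip within about 1 mm of the hole axis, both worked out from the grasp.
- **Picture:** the final one shows the collar on the upper half and no gap at the plungers.

**What disagreed**
- **Fingertip position:** the physical fingertips end about 19 mm short of the reported TCP. A touch on the bench came at a reported height of -20 mm, and the pictures agree.
- **Gripper tilt:** the move increments made the gripper lean, by up to about 0.1 rad when it gripped the pin. I could correct it only partly.
- **Pin tip height:** my estimate was 2.4 mm above the bench against about 6 mm expected. This means the pin slid roughly 3.5 mm in the grip or the estimate was off. The collar stops it at the right depth either way.

I saw no contact with the bystanders, but took no final close look at them.

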